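# Make up two loan kits of finds in a bone laboratory

## Task

Make up the two loan kits: in the three-compartment cardboard tray lay the long bone in the long compartment, stand the tall vial in the middle one and lay the molar in the end one; in the two-compartment tray put the vertebra in the larger compartment and the short jar in the smaller. Each piece sits flat on the tray floor at about the middle of its compartment, the same way up as it lies now, and these finds are fragile, so set them down and never drop them. Leave the short bone, the callipers and the loupe where they are.

Things in the scene. Friction and masses are not known exactly. Their poses are not given: they have to be found in the camera images.
- tray3: Three-compartment kit tray: open cardboard lined with grey felt, fixed, outside 256 (x) x 72 (y) mm, walls 4 mm thick, tops 12 mm over the bench, floor 3 mm thick. Origin: centre of underside, z up, x lengthwise. Compartments 64 mm wide (y, centred on 0). Along x: long one -124 to -20 (centre -72), middle one -16 to +48 (centre +16), end one +52 to +124 (centre +88).
- tray2: Two-compartment kit tray: open cardboard lined with grey felt, fixed, outside 180 (x) x 92 (y) mm, walls 4 mm thick, tops 12 mm over the bench, floor 3 mm thick. Origin: centre of underside, z up, x lengthwise. Compartments each 84 mm wide (y, centred on 0). Along x: larger one -86 to +10 (centre -38), smaller one +14 to +86 (centre +50).
- long_bone: The longer of the two brown limb bones: 78 mm long (its x), knobby ends 30 mm wide and 22 mm high (20 mm long each), between them a round shaft of 16 mm diameter whose axis is 11 mm above the underside. About 45 g. Origin: centre of the underside. Loose, starts lying on the bench; its z axis points up. Grip it across the shaft (along its y).
- short_bone: The shorter brown limb bone, not wanted in a kit: 44 mm long (its x), ends 24 mm wide and 18 mm high. Origin: centre of the underside. Loose, lies among the stock; stays there.
- vertebra: Brown vertebra lying on the end face of its body, a drum 38 mm diameter, 26 mm high, axis at x = 0, y = -14 mm; two wings and a short spine, 23 mm high at most, on its +y side (y 0 to +33). Outline about 66 (x) x 66 (y) mm. Origin: underside, middle of the outline. z up, loose on the bench, about 50 g. Grip the drum along x.
- molar: Large animal molar lying on its side, 52 mm long (its x): block-like crown from x = -26 to +5 mm, 28 mm wide (y) and 24 mm high, with flat sides; two thinner roots towards +x, 26 mm wide over both. About 40 g. Origin: centre of the underside of the whole outline. Loose, starts lying on the bench; its z axis points up. Grip the crown along its y, at about x = -9 mm.
- tall_vial: Tall slim capped sample vial, brown glass with white cap, 30 mm diameter, 65 mm high, standing upright. About 45 g. Origin: centre of the underside. Loose, starts lying on the bench; its z axis points up.
- short_jar: Short wide capped sample jar, brown glass with white cap, 44 mm diameter, 42 mm high, standing upright. About 70 g. Origin: centre of the underside. Loose, starts lying on the bench; its z axis points up.
- callipers: Bystander: steel and black sliding callipers lying flat beyond the stock, 150 mm long (its x), jaws at its -x end to its -y, 13 mm high. Origin: on the underside, middle of the bar.
- loupe: Bystander: black round eye loupe standing on the bench, 38 mm diameter, 34 mm high. Origin: centre of the underside.

How it is judged:
At the end, for the whole second after the job is handed in: Three-compartment tray: long bone in long, vial in middle, molar in end compartment; two-compartment tray: vertebra in larger, jar in smaller. Origins within 14 mm of compartment centre (tray x and y), under 8 mm above tray underside, same way up within 0.2 rad, at rest (x of long_bone in the frame of tray3 between -0.086 and -0.058 m and y of long_bone in the frame of tray3 between -0.014 and 0.014 m and z of long_bone in the frame of tray3 between -0.001 and 0.008 m and angle between each of long_bone, tall_vial, molar, vertebra, short_jar's own z axis and vertical below 0.2 rad and linear speed of each of long_bone, tall_vial, molar, vertebra, short_jar below 0.02 m/s and angular speed of each of long_bone, tall_vial, molar, vertebra, short_jar below 0.2 rad/s and x of tall_vial in the frame of tray3 between 0.002 and 0.03 m and y of tall_vial in the frame of tray3 between -0.014 and 0.014 m and z of tall_vial in the frame of tray3 between -0.001 and 0.008 m and x of molar in the frame of tray3 between 0.074 and 0.102 m and y of molar in the frame of tray3 between -0.014 and 0.014 m and z of molar in the frame of tray3 between -0.001 and 0.008 m and x of vertebra in the frame of tray2 between -0.052 and -0.024 m and y of vertebra in the frame of tray2 between -0.014 and 0.014 m and z of vertebra in the frame of tray2 between -0.001 and 0.008 m and x of short_jar in the frame of tray2 between 0.036 and 0.064 m and y of short_jar in the frame of tray2 between -0.014 and 0.014 m and z of short_jar in the frame of tray2 between -0.001 and 0.008 m); the robot touches nothing.
It fails at once if a find, the vial or the jar is dropped (falls freely from more than about 2 cm) ((linear speed of long_bone above 0.65 m/s and contact force between the fingers and long_bone below 0.05 N) or (linear speed of tall_vial above 0.65 m/s and contact force between the fingers and tall_vial below 0.05 N) or (linear speed of molar above 0.65 m/s and contact force between the fingers and molar below 0.05 N) or (linear speed of vertebra above 0.65 m/s and contact force between the fingers and vertebra below 0.05 N) or (linear speed of short_jar above 0.65 m/s and contact force between the fingers and short_jar below 0.05 N)).
It fails at once if the short bone moves by more than 20 mm (distance of short_bone from where it was at the start of the episode above 0.02 m).
It fails at once if the callipers moves by more than 20 mm (distance of callipers from where it was at the start of the episode above 0.02 m).
It fails at once if the loupe moves by more than 20 mm (distance of loupe from where it was at the start of the episode above 0.02 m).
It also fails if it takes over 131 s, if anything falls off the work surface, if the arm or the gripper's body presses on something with over 40 N, if the wrist force passes 120 N, or if a joint passes its speed limit or range.

## Robot

A 6-joint arm with a two-finger parallel gripper is mounted at the origin on the work surface. World frame = base frame: x ahead of the robot, y to its left, z up, the work surface at z = 0. Lengths are in m, angles in rad, forces in N, time in s.
With the tool pointing down it reaches from about 0.25 to 0.725 m from the base axis. Payload 4 kg.
Tool frame: the origin (TCP) lies midway between the tips of the shut fingers; the grasp point (between the pads) lies 19 mm behind it; z points along the fingers, y is the line along which they close (so a half turn about z gives the same grasp; the last joint's range is limited). The gripper opens to 85 mm and grips with 20 to 120 N. Pads are 22 mm wide; open, the fingers measure 114 mm over their backs; the gripper's body (76 mm by 85 mm) begins 54 mm behind the grasp point. The pads swing forward as they close: fully open they stand 13 mm farther back than shut.
Start: joints at [-1.32, 0.241, 0.005, 1.335, 0, 1.571], TCP at [0.124, -0.484, 0.192] pointing down, gripper open.
Joint ranges: [-2.72, 2.72], [-1.05, 1.87], [-1.09, 1.28], [-1.99, 2.15], [-1.42, 1.44], [-3.14, 3.14]. Speed limits (rad/s): [2.79, 2.79, 3.14, 3.14, 3.14, 3.14].

## Interface

Orientations are given as a unit quaternion [x, y, z, w].
In Python, from workcell import bot gives the robot as it stands.
- The arm moves only by the tool move_arm, never from a script. Its argument "motion" is a list of rows, each an object of numbers: "x", "y", "z": the shift along the tool's x, y, z in cm; "yaw": the turn about the tool's z in degrees. A call has 1 to 20 rows; each row is the pose to reach, as a shift and turn from the pose commanded when the call began, along the tool's axes at that moment; what a row does not reach only later rows make up. A row lasts 1/8 s, in which the tool goes at most 62.5 mm and 10.7 degrees, less where a joint would pass 70% of its speed; a pose out of reach is approached as far as the arm can. A call with a gripper value outside its range is refused whole. "gripper" is the opening, from -1 (shut) to 1 (fully open), set as the call begins (left out, the last holds). The fingers move at their own pace and stop on an object; the grip force is fixed at half the most. Time passes only in rows, so rows that repeat a pose let the fingers close. It gives the time, the measured TCP pose, the force, the opening and the grip force at its end, in the units of the state.
- bot.get_obs(): the state, without advancing time (a new reading comes with each control period).
- bot.camera(name): name is "scene" or "top" or "wrist"; returns the picture (400x640x3 uint8, blue, green, red); there is no depth.
- bot.camera_model(name): a dict with "K" (3x3 intrinsics, pixels), "world_from_camera" (4x4, takes a point from camera to world coordinates). Camera axes: x right, y down, z forward; pixel columns grow to the right and rows downward; lengths in m; the calibration is good to about 2 mm. A picture is of the moment at which its call begins: read the wrist's pose just before it. camera_model takes no time and is no camera call; for the wrist camera it gives the pose at the moment of the call.
- bot.job_done(): hands the job in; it is judged then, once.
Trained networks look in the newest picture that a camera, given by its name, has taken for a name from the list of things; names that differ only in an ending like _2 or _b are one class to them, and where a whole thing is asked for, a point or a joint stands for the part that bears it (a point fixed in the world has none). Each returns a list of dicts, best first, with "score" (0 to 1); they miss things now and then, are a little off and sometimes report something else, mostly with a low value. They report only what shows in the picture. A call takes as long as a camera call.
- bot.cut_out(camera, name): "mask" (400x640 bool, what is visible of it) and "centre" ([row, column] in pixels, amid what is visible of it).
The state is a dict: "clock": time; "joint_pos": joint angles; "joint_vel": joint speeds; "tau": joint torques, N m; "eef_pos": TCP position; "tool_rot": TCP orientation; "ft_force": force on the tool from outside, world axes, zero at the start; "ft_torque": the same for the moment, N m; "grip_width": finger opening in m; "grasp_force": force on a finger pad.
Only numpy, scipy, OpenCV 4.12 (cv2) and the standard library are available. Lean on these libraries where they do the work, as an engineer would, in place of code of your own. Each camera call takes 0.05 s, during which the arm holds its last target. There are 200 camera calls.

## Working session

There is one attempt and no reset: what is moved stays moved. The work goes in short steps, Python scripts to look and compute and a tool call to move; the robot and the scene stay as the last step left them, time stands still between calls to the robot, and variables do not carry over. Pictures are saved under pics/ and viewed, at most 15 in all, crops included, and the job is handed in when it is done.

Besides the shell and the picture viewer there is one more tool, called in YAML: its name, and indented under it one key for each argument. move_arm: Moves the arm, as the interface text tells. Its arguments: {"type":"object","properties":{"motion":{"type":"array"},"gripper":{"type":"number"}},"required":["motion"]}

```bash
mkdir -p pics; ls
python3 - <<'E'
from workcell import bot
import cv2,numpy as np
o=bot.get_obs();print(o['clock'],o['eef_pos'],o['tool_rot'],o['grip_width'])
for c in('top','scene'):
    cv2.imwrite(f'pics/{c}0.png',bot.camera(c))
    m=bot.camera_model(c);print(c,m['K'],m['world_from_camera'])
for n in 'tray3 tray2 long_bone short_bone vertebra molar tall_vial short_jar callipers loupe'.split():
    for r in bot.cut_out('top',n)[:2]: print(n,r['score'],r['centre'],r['mask'].sum())
E
```

```text
pics
0.0 [ 0.12391597 -0.48364401  0.19059061] [ 9.92146673e-01  1.25075348e-01 -1.34910050e-04 -1.05795692e-03] 0.08554066677089728
top [[367.26195483   0.         319.44453681]
 [  0.         367.26195483 201.48587136]
 [  0.           0.           1.        ]] [[ 0.01214783 -0.99718106  0.07404298  0.55043157]
 [-0.99989778 -0.01155575  0.00841962  0.00560055]
 [-0.00754026 -0.0741377  -0.99721951  0.87071501]
 [ 0.          0.          0.          1.        ]]
scene [[369.15949387   0.         316.92885551]
 [  0.         369.15949387 198.03811653]
 [  0.           0.           1.        ]] [[ 0.8413467   0.44817954 -0.30211061  0.84366907]
 [ 0.54044981 -0.69029325  0.48105013 -0.3860147 ]
 [ 0.00705192 -0.56800556 -0.8229945   0.67060008]
 [ 0.          0.          0.          1.        ]]
tray3 0.82 [260.5, 458.0] 3660
tray3 0.76 [256.1, 203.7] 3181
tray2 0.82 [260.5, 458.0] 3660
tray2 0.76 [256.1, 203.7] 3181
long_bone 0.87 [221.1, 289.8] 377
long_bone 0.68 [279.1, 371.5] 285
short_bone 0.69 [171.3, 277.7] 167
short_bone 0.41 [217.7, 374.3] 327
vertebra 0.92 [172.6, 364.8] 383
molar 0.52 [277.1, 372.5] 316
tall_vial 0.75 [282.1, 282.7] 200
short_jar 0.66 [218.0, 373.4] 335
callipers 0.94 [113.2, 300.3] 526
loupe 0.84 [150.4, 455.7] 292
```

Run:
```python
import cv2
a=cv2.imread('pics/top0.png');cv2.imwrite('pics/t0c.png',cv2.resize(a[80:340,120:560],(800,473),interpolation=cv2.INTER_CUBIC))
```

```text
(no output)
```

View pics/t0c.png

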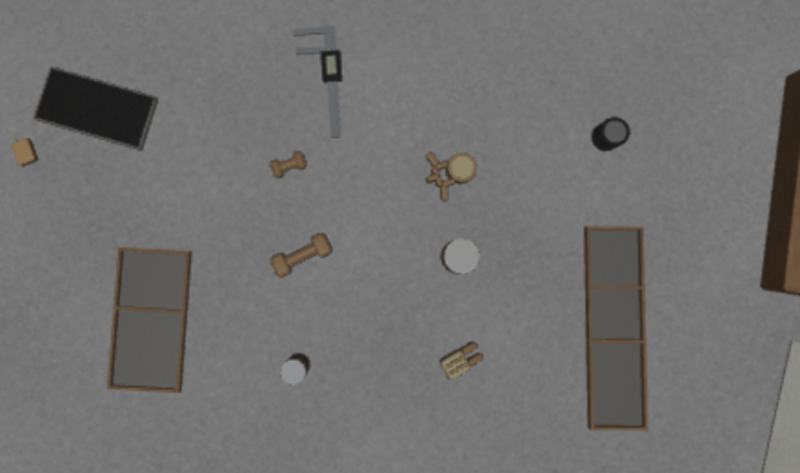

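The crop shows the larger and long compartments towards the robot (image bottom), so both trays' +x points to world +x. The stock lies between the trays: long bone at about (290,221), vial (283,282), jar (373,218), molar (372,277) and vertebra (365,173).

```bash
cat > h.py <<'E'
from workcell import bot
import cv2,numpy as np
from scipy.spatial.transform import Rotation as R
def w(m,rc,z):
    rc=np.atleast_2d(np.asarray(rc,float)); T=m['world_from_camera']
    d=np.c_[rc[:,1],rc[:,0],np.ones(len(rc))]@np.linalg.inv(m['K']).T@T[:3,:3].T
    return T[:3,3]+d*((z-T[2,3])/d[:,2])[:,None]
def best(c,n,near=None,m=None):
    rs=bot.cut_out(c,n)
    if near is not None: rs=[r for r in rs if np.hypot(*(w(m,r['centre'],.015)[0,:2]-near))<.05]
    return rs[0] if rs else None
def rect(m,mask,z):
    p=w(m,np.argwhere(mask),z)[:,:2]
    return p.mean(0),cv2.minAreaRect((p*1000).astype(np.float32)),p
def phi(o=None):
    o=o or bot.get_obs(); x=R.from_quat(o['tool_rot']).as_matrix()[:,0]
    return np.degrees(np.arctan2(x[1],x[0]))
def go(x,y,z,a):
    "shift in tool axes (cm) and yaw (deg) to put TCP at x,y,z with tool x at world angle a"
    o=bot.get_obs(); M=R.from_quat(o['tool_rot']).as_matrix(); f=phi(o)
    d=M.T@(np.array([x,y,z])-o['eef_pos'])*100
    print('go',d.round(2),'yaw',round((f-a+180)%360-180,1),'clock',o['clock'],'eef',np.round(o['eef_pos'],4),'phi',round(f,1))
E
python3 - <<'E'
from h import *
bot.camera('top');m=bot.camera_model('top')
for r in bot.cut_out('top','tray3')[:2]:
    c,b,p=rect(m,r['mask'],.012);print('tray',c,b)
for n,z in dict(long_bone=.015,short_bone=.01,vertebra=.02,molar=.018,tall_vial=.05,short_jar=.035,callipers=.01,loupe=.03).items():
    rs=bot.cut_out('top',n)
    if rs: print(n,rs[0]['score'],*rect(m,rs[0]['mask'],z)[:2])
W=bot.camera_model('wrist');T=bot.get_obs();M=R.from_quat(T['tool_rot']).as_matrix()
print('cam in tool',M.T@(W['world_from_camera'][:3,3]-T['eef_pos']),'\n',M.T@W['world_from_camera'][:3,:3],W['K'][0,0])
E
```

```text
tray [ 0.48194082 -0.30959032] ((482.7120361328125, -309.4902038574219), (254.33880615234375, 75.95659637451172), 0.3464867174625397)
tray [0.48462778 0.28508157] ((485.6805725097656, 284.9921875), (95.56036376953125, 179.85411071777344), 87.68072509765625)
long_bone 0.73 [ 0.73213267 -0.30593328] ((732.2911376953125, -305.8311462402344), (34.689735412597656, 48.924339294433594), 25.730688095092773)
short_bone 0.42 [0.6881928 0.110375 ] ((687.2180786132812, 110.88154602050781), (22.581016540527344, 43.42066955566406), 25.696823120117188)
vertebra 0.97 [ 0.67958477 -0.10133481] ((672.2327880859375, -99.90927124023438), (56.408546447753906, 60.605384826660156), 0.6204731464385986)
molar 0.57 [ 0.43938809 -0.11117524] ((440.1548156738281, -112.72715759277344), (30.57524871826172, 52.35697555541992), 31.28346061706543)
tall_vial 0.57 [0.43242425 0.09275613] ((432.28729248046875, 92.9883804321289), (28.041614532470703, 34.003570556640625), 46.278404235839844)
short_jar 0.61 [ 0.57064474 -0.10922978] ((570.6419677734375, -109.46611022949219), (43.09808349609375, 45.50146484375), 0.6750892400741577)
callipers 0.91 [0.81825764 0.06300989] ((799.7155151367188, 65.34637451171875), (149.29393005371094, 53.509483337402344), 14.582832336425781)
loupe 0.8 [ 0.72799156 -0.30069571] ((728.4651489257812, -300.6934814453125), (35.12510681152344, 48.267799377441406), 27.19384765625)
cam in tool [ 0.0792031   0.00122468 -0.18298097] 
 [[ 9.77599372e-04 -9.49533494e-01 -3.13664132e-01]
 [ 9.99999489e-01  8.46977754e-04  5.52709437e-04]
 [-2.59149581e-04 -3.13664512e-01  9.49533837e-01]] 328.2734656918459
```

move_arm:
  motion:
    - {"x": 12, "y": -9, "z": -6, "yaw": 5}
    - {"x": 24, "y": -18, "z": -6, "yaw": 10}
    - {"x": 36, "y": -27, "z": -6, "yaw": 14.4}
    - {"x": 48.4, "y": -37.6, "z": -6, "yaw": 14.4}
    - {"x": 48.4, "y": -37.6, "z": -6, "yaw": 14.4}
    - {"x": 48.4, "y": -37.6, "z": -6, "yaw": 14.4}
    - {"x": 48.4, "y": -37.6, "z": -6, "yaw": 14.4}
    - {"x": 48.4, "y": -37.6, "z": -6, "yaw": 14.4}
    - {"x": 48.4, "y": -37.6, "z": -6, "yaw": 14.4}
    - {"x": 48.4, "y": -37.6, "z": -6, "yaw": 14.4}
    - {"x": 48.4, "y": -37.6, "z": -6, "yaw": 14.4}
    - {"x": 48.4, "y": -37.6, "z": -6, "yaw": 14.4}
    - {"x": 48.4, "y": -37.6, "z": -6, "yaw": 14.4}
    - {"x": 48.4, "y": -37.6, "z": -6, "yaw": 14.4}

```text
clock: 2.85
eef_pos: [0.4991, -0.0016, 0.2519]
tool_rot: [1.0, -0.001, 0.0, -0.0]
ft_force: [-0.4, -1.0, -0.9]
grip_width: 0.0853
grasp_force: 0.0
```

Run:
```python
from h import *
go(.5,0,.25,0)
cv2.imwrite('pics/w1.png',bot.camera('wrist'));m=bot.camera_model('wrist')
for r in bot.cut_out('wrist','tray3')[:2]+bot.cut_out('wrist','tray2')[:2]:
    c,b,p=rect(m,r['mask'],.012);print('tray',r['centre'],c,b)
for n,z in dict(long_bone=.015,short_bone=.01,vertebra=.02,molar=.018,tall_vial=.05,short_jar=.035).items():
    for r in bot.cut_out('wrist',n)[:2]: print(n,r['score'],r['centre'],*rect(m,r['mask'],z)[:2])
```

```text
go [ 0.09 -0.16  0.19] yaw -0.1 clock 2.85 eef [ 0.4991 -0.0016  0.2519] phi -0.1
tray [154.4, 551.1] [ 0.4958444  -0.30776999] ((483.523193359375, -307.4292297363281), (256.881591796875, 81.80225372314453), 0.5522555112838745)
tray [162.4, 98.3] [0.49035572 0.28271738] ((483.9852294921875, 282.73651123046875), (101.04058074951172, 182.27291870117188), 87.58914947509766)
tray [154.4, 551.1] [ 0.4958444  -0.30776999] ((483.523193359375, -307.4292297363281), (256.881591796875, 81.80225372314453), 0.5522555112838745)
tray [162.4, 98.3] [0.49035572 0.28271738] ((483.9852294921875, 282.73651123046875), (101.04058074951172, 182.27291870117188), 87.58914947509766)
long_bone 0.95 [99.3, 240.6] [0.56992664 0.09139394] ((569.7130126953125, 91.86216735839844), (31.978187561035156, 80.11671447753906), 27.194353103637695)
long_bone 0.2 [200.2, 399.3] [ 0.44037208 -0.11247809] ((440.6058349609375, -113.01081848144531), (33.49040222167969, 51.79951858520508), 32.954315185546875)
short_bone 0.64 [6.3, 207.8] [0.67543889 0.12313438] ((674.5747680664062, 121.81830596923828), (20.846834182739258, 10.00
[... 263 characters left out ...]
21122741699219), (21.020301818847656, 9.768237113952637), 89.94309997558594)
molar 0.84 [202.8, 400.4] [ 0.44103569 -0.11144154] ((440.8966064453125, -112.09181213378906), (33.88947677612305, 52.63166809082031), 32.567073822021484)
molar 0.53 [13.3, 398.6] [ 0.66636316 -0.09568653] ((671.9036254882812, -97.17962646484375), (38.438758850097656, 56.66228485107422), 40.7547721862793)
tall_vial 0.89 [214.3, 242.7] [0.43427483 0.0912105 ] ((434.3323669433594, 91.45985412597656), (27.835176467895508, 52.280941009521484), 59.812217712402344)
short_jar 0.86 [100.2, 404.8] [ 0.5706276  -0.10803627] ((569.7916259765625, -108.1138916015625), (45.486846923828125, 52.050662994384766), 15.202773094177246)
```

View pics/w1.png

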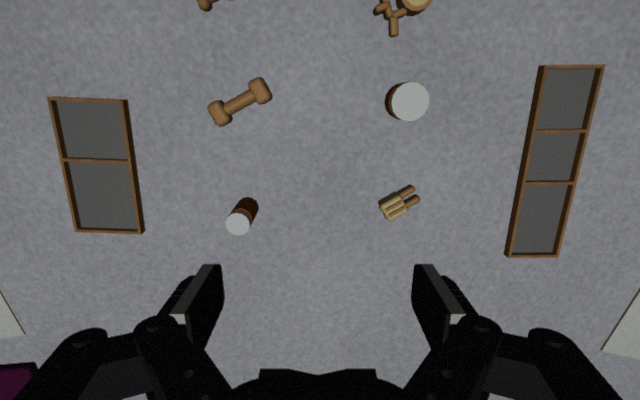

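Run:
```python
from h import *
print(np.degrees(bot.get_obs()['joint_pos']))
go(.57,.0915,.10,-62.8)
```

```text
[-6.29777199e-02  1.27613325e+01  7.84089551e+00  8.50806148e+01
  1.93011322e-02  1.79943250e+02]
go [ 7.04 -9.19 15.15] yaw 62.8 clock 3.3 eef [ 4.996e-01 -4.000e-04  2.515e-01] phi -0.0
```

move_arm:
  motion:
    - {"x": 3.5, "y": -4.6, "z": 6, "yaw": -10}
    - {"x": 7, "y": -9.2, "z": 12, "yaw": -20}
    - {"x": 7, "y": -9.2, "z": 15, "yaw": -30}
    - {"x": 7, "y": -9.2, "z": 15, "yaw": -40}
    - {"x": 7, "y": -9.2, "z": 15, "yaw": -50}
    - {"x": 7, "y": -9.2, "z": 15, "yaw": -60}
    - {"x": 7, "y": -9.2, "z": 15, "yaw": -70}
    - {"x": 7, "y": -9.2, "z": 15, "yaw": -80}
    - {"x": 7, "y": -9.2, "z": 15, "yaw": -90}
    - {"x": 7, "y": -9.2, "z": 15, "yaw": -100}
    - {"x": 7, "y": -9.2, "z": 15, "yaw": -110}
    - {"x": 7, "y": -9.2, "z": 15, "yaw": -117.2}
    - {"x": 7, "y": -9.2, "z": 15, "yaw": -117.2}
    - {"x": 7, "y": -9.2, "z": 15, "yaw": -117.2}
    - {"x": 7, "y": -9.2, "z": 15, "yaw": -117.2}

```text
clock: 5.18
eef_pos: [0.5696, 0.0917, 0.1015]
tool_rot: [0.521, 0.853, 0.0, -0.0]
ft_force: [-0.5, -0.0, 0.3]
grip_width: 0.0855
grasp_force: 0.0
```

Run:
```python
from h import *
cv2.imwrite('pics/w2.png',bot.camera('wrist'));m=bot.camera_model('wrist')
for r in bot.cut_out('wrist','long_bone')[:2]: 
  c,b,p=rect(m,r['mask'],.014);print(r['score'],r['centre'],c,b)
go(.5697,.0915,.005,117.2)
```

```text
0.61 [186.0, 321.6] [0.56888966 0.09429286] ((569.6361694335938, 92.77987670898438), (29.353055953979492, 80.12435913085938), 27.224077224731445)
0.55 [308.6, 105.0] [ 0.4381982  -0.10821616] ((437.5910339355469, -110.82614135742188), (42.896785736083984, 56.18364334106445), 27.251976013183594)
go [-0.02 -0.01  9.66] yaw -0.0 clock 5.275 eef [0.5696 0.0917 0.1016] phi 117.2
```

View pics/w2.png

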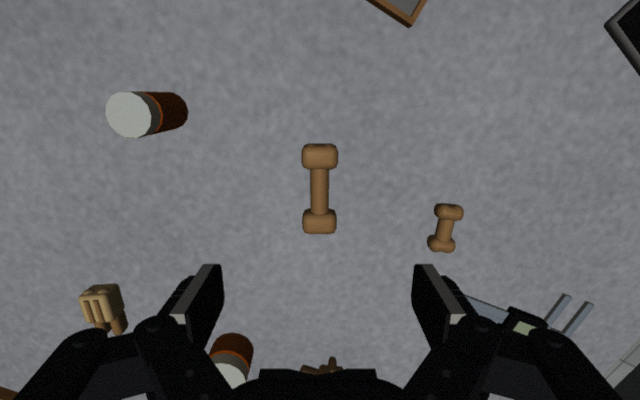

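The shaft runs vertically at column 320, centred between the fingers. The pose is confirmed, so I go down and grip.

move_arm:
  motion:
    - {"z": 4}
    - {"z": 7}
    - {"z": 9}
    - {"z": 9.6}
    - {"z": 9.6}
    - {"z": 9.6}
    - {"z": 9.6}

```text
invalid input at $.motion[0]: expected keys x, y, z, yaw
```

move_arm:
  motion:
    - {"z": 0}
    - {"z": 0}
    - {"z": 0}
    - {"z": 0}
    - {"z": 0}
    - {"z": 0}
    - {"z": 0}
    - {"z": 0}
  gripper: -1

```text
invalid input at $.motion[0]: expected keys x, y, z, yaw
```

Run:
```python
from h import *
a=np.radians(.45);x,y=.4832-.072*np.cos(a),-.309-.072*np.sin(a);print(x,y)
go(x,y,.009,180.45)
```

```text
0.4112022206495752 -0.3095654808639872
go [-28.47 -32.42   9.24] yaw -63.3 clock 5.275 eef [0.5696 0.0917 0.1016] phi 117.2
```

move_arm:
  motion:
    - {"x": 0, "y": 0, "z": 4, "yaw": 0}
    - {"x": 0, "y": 0, "z": 7, "yaw": 0}
    - {"x": 0, "y": 0, "z": 9, "yaw": 0}
    - {"x": 0, "y": 0, "z": 9.6, "yaw": 0}
    - {"x": 0, "y": 0, "z": 9.6, "yaw": 0}
    - {"x": 0, "y": 0, "z": 9.6, "yaw": 0}
    - {"x": 0, "y": 0, "z": 9.6, "yaw": 0}

```text
clock: 6.15
eef_pos: [0.5705, 0.0918, 0.0067]
tool_rot: [0.521, 0.854, 0.001, 0.001]
ft_force: [-1.1, -0.3, -0.8]
grip_width: 0.0854
grasp_force: 0.0
```

move_arm:
  motion:
    - {"x": 0, "y": 0, "z": 0, "yaw": 0}
    - {"x": 0, "y": 0, "z": 0, "yaw": 0}
    - {"x": 0, "y": 0, "z": 0, "yaw": 0}
    - {"x": 0, "y": 0, "z": 0, "yaw": 0}
    - {"x": 0, "y": 0, "z": 0, "yaw": 0}
    - {"x": 0, "y": 0, "z": 0, "yaw": 0}
    - {"x": 0, "y": 0, "z": 0, "yaw": 0}
    - {"x": 0, "y": 0, "z": 0, "yaw": 0}
  gripper: -1

```text
clock: 7.15
eef_pos: [0.5697, 0.0917, 0.0055]
tool_rot: [0.521, 0.854, 0.0, -0.0]
ft_force: [-0.4, 0.5, 0.3]
grip_width: 0.0003
grasp_force: 0.0
```

Run:
```python
from h import *
go(.4112,-.3096,.0095,180.45);o=bot.get_obs();print(o['grip_width'],o['grasp_force'])
```

```text
go [-28.45 -32.44  -0.41] yaw -63.3 clock 7.15 eef [0.5697 0.0917 0.0055] phi 117.2
0.000256071370253036 0.0
```

Run:
```python
from h import *
cv2.imwrite('pics/w3.png',bot.camera('wrist'));bot.camera('top');m=bot.camera_model('top')
for c in ('wrist','top'):
  m=bot.camera_model(c)
  for r in bot.cut_out(c,'long_bone')[:3]: print(c,r['score'],r['centre'],*rect(m,r['mask'],.014)[:2])
```

```text
wrist 0.57 [196.6, 322.4] [0.56005087 0.11128469] ((562.49267578125, 107.32806396484375), (30.264354705810547, 49.30250549316406), 28.935033798217773)
top 0.56 [218.7, 300.2] [0.58168069 0.0594779 ] ((583.0519409179688, 59.01360321044922), (16.372764587402344, 7.004353046417236), 0.944209098815918)
```

View pics/w3.png

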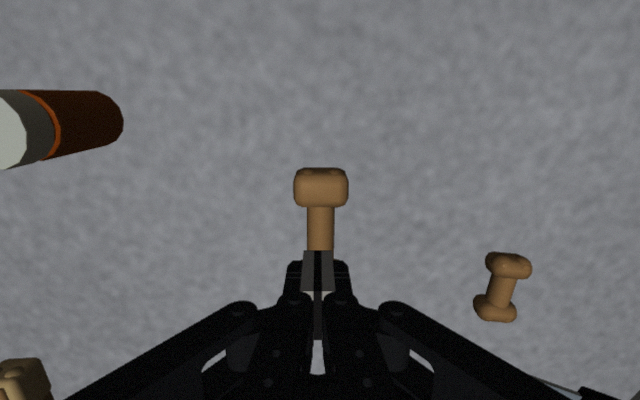

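The fingers closed to 0 above the shaft: their tips show at row 250, while the nominal TCP projects to about row 229. The tips therefore seem to sit higher than the TCP. I'll check this from the scene camera.

Run:
```python
from h import *
im=bot.camera('scene');m=bot.camera_model('scene');o=bot.get_obs()
def px(p):
    T=np.linalg.inv(m['world_from_camera']);q=T[:3,:3]@p+T[:3,3];q=m['K']@q;return q[:2]/q[2]
u,v=px(np.array(o['eef_pos']));print(u,v)
x0,y0=int(u)-50,int(v)-60
c=cv2.resize(im[y0:y0+90,x0:x0+100],None,fx=7,fy=6.6,interpolation=cv2.INTER_CUBIC)
for d in (0,.02,.04):
    a=px(np.array(o['eef_pos'])+[0,0,d]);cv2.circle(c,(int((a[0]-x0+.5)*7),int((a[1]-y0+.5)*6.6)),3,(0,0,255),-1)
cv2.imwrite('pics/s4.png',cv2.convertScaleAbs(c,alpha=1.8))
```

```text
326.7787194415647 165.9185007239083
```

View pics/s4.png

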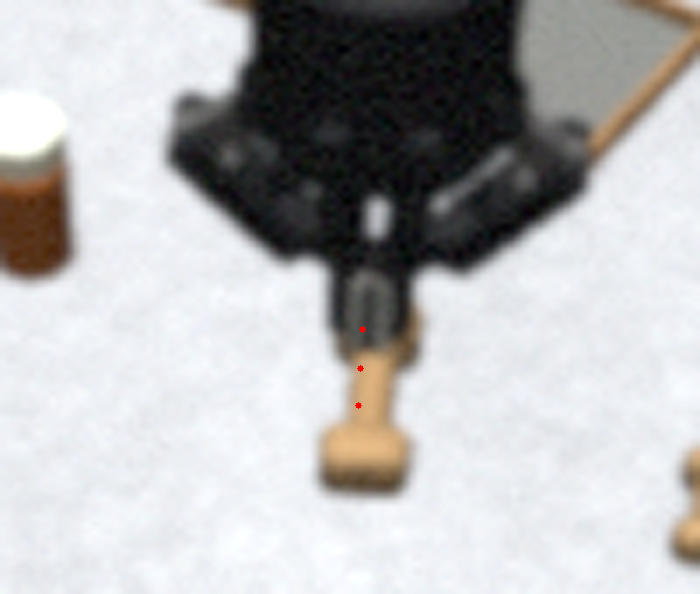

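The tips sit roughly 30–45 mm above the nominal TCP. I'll open, go lower in steps, and use the finger width and force to find the true offset.

move_arm:
  motion:
    - {"x": 0, "y": 0, "z": 0, "yaw": 0}
    - {"x": 0, "y": 0, "z": 0, "yaw": 0}
    - {"x": 0, "y": 0, "z": 0, "yaw": 0}
    - {"x": 0, "y": 0, "z": 0, "yaw": 0}
    - {"x": 0, "y": 0, "z": 0, "yaw": 0}
    - {"x": 0, "y": 0, "z": 1, "yaw": 0}
    - {"x": 0, "y": 0, "z": 2, "yaw": 0}
    - {"x": 0, "y": 0, "z": 2.5, "yaw": 0}
    - {"x": 0, "y": 0, "z": 2.5, "yaw": 0}
    - {"x": 0, "y": 0, "z": 2.5, "yaw": 0}
  gripper: 1

```text
clock: 8.65
eef_pos: [0.5698, 0.0917, -0.0194]
tool_rot: [0.521, 0.854, 0.0, -0.0]
ft_force: [0.1, -0.4, 0.5]
grip_width: 0.0853
grasp_force: 0.0
```

move_arm:
  motion:
    - {"x": 0, "y": 0, "z": 0, "yaw": 0}
    - {"x": 0, "y": 0, "z": 0, "yaw": 0}
    - {"x": 0, "y": 0, "z": 0, "yaw": 0}
    - {"x": 0, "y": 0, "z": 0, "yaw": 0}
    - {"x": 0, "y": 0, "z": 0, "yaw": 0}
    - {"x": 0, "y": 0, "z": 0, "yaw": 0}
    - {"x": 0, "y": 0, "z": 0, "yaw": 0}
  gripper: -1

```text
clock: 9.52
eef_pos: [0.5696, 0.0917, -0.0195]
tool_rot: [0.521, 0.854, 0.0, -0.0]
ft_force: [-0.4, -0.4, 0.3]
grip_width: 0.0003
grasp_force: 0.0
```

move_arm:
  motion:
    - {"x": 0, "y": 0, "z": 0, "yaw": 0}
    - {"x": 0, "y": 0, "z": 0, "yaw": 0}
    - {"x": 0, "y": 0, "z": 0, "yaw": 0}
    - {"x": 0, "y": 0, "z": 0, "yaw": 0}
    - {"x": 0, "y": 0, "z": 0, "yaw": 0}
    - {"x": 0, "y": 0, "z": 1, "yaw": 0}
    - {"x": 0, "y": 0, "z": 1.6, "yaw": 0}
    - {"x": 0, "y": 0, "z": 1.6, "yaw": 0}
    - {"x": 0, "y": 0, "z": 1.6, "yaw": 0}
  gripper: 1

```text
clock: 10.65
eef_pos: [0.5696, 0.0917, -0.0356]
tool_rot: [0.521, 0.854, 0.0, -0.0]
ft_force: [0.2, -0.2, -0.1]
grip_width: 0.0854
grasp_force: 0.0
```

move_arm:
  motion:
    - {"x": 0, "y": 0, "z": 0, "yaw": 0}
    - {"x": 0, "y": 0, "z": 0, "yaw": 0}
    - {"x": 0, "y": 0, "z": 0, "yaw": 0}
    - {"x": 0, "y": 0, "z": 0, "yaw": 0}
    - {"x": 0, "y": 0, "z": 0, "yaw": 0}
    - {"x": 0, "y": 0, "z": 0, "yaw": 0}
    - {"x": 0, "y": 0, "z": 0, "yaw": 0}
  gripper: -1

```text
clock: 11.52
eef_pos: [0.5699, 0.0917, -0.0351]
tool_rot: [0.521, 0.854, 0.0, 0.0]
ft_force: [-0.4, 0.1, 4.2]
grip_width: 0.0133
grasp_force: 59.0
```

Run:
```python
from h import *
im=bot.camera('scene');m=bot.camera_model('scene');o=bot.get_obs();print(o['grip_width'],o['grasp_force'],o['ft_force'],o['eef_pos'])
c=cv2.resize(im[85:200,260:400],None,fx=5.5,fy=5,interpolation=cv2.INTER_CUBIC)
cv2.imwrite('pics/s5.png',cv2.convertScaleAbs(c,alpha=1.8))
```

```text
0.013591221123304584 59.04878854751587 [-0.20972389  0.03747257  4.0199829 ] [ 0.56988438  0.09173252 -0.03510839]
```

View pics/s5.png

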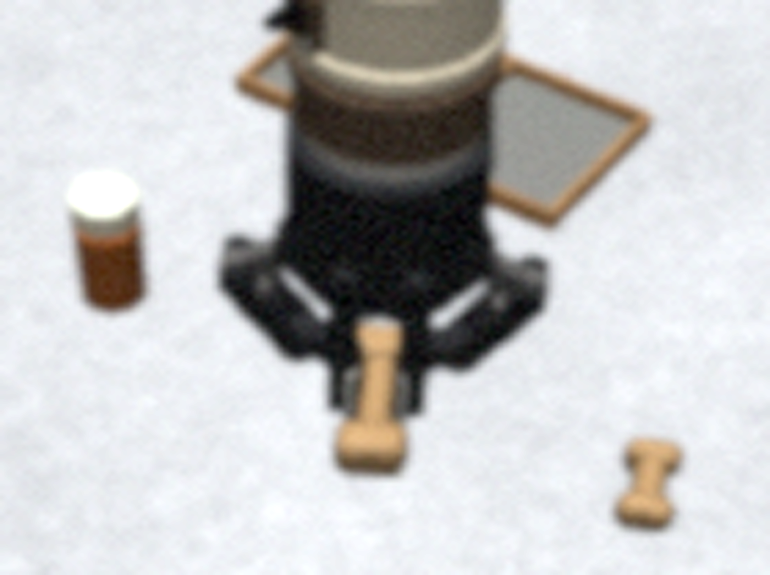

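The fingers pinch only the upper part of the shaft: 13.3 mm wide against a 16 mm diameter. The tips are therefore about 50 mm above the reported TCP. I'll reopen and go 1 cm lower for a sound grip.

move_arm:
  motion:
    - {"x": 0, "y": 0, "z": 0, "yaw": 0}
    - {"x": 0, "y": 0, "z": 0, "yaw": 0}
    - {"x": 0, "y": 0, "z": 0, "yaw": 0}
    - {"x": 0, "y": 0, "z": 0, "yaw": 0}
    - {"x": 0, "y": 0, "z": 0, "yaw": 0}
    - {"x": 0, "y": 0, "z": 0.5, "yaw": 0}
    - {"x": 0, "y": 0, "z": 1, "yaw": 0}
    - {"x": 0, "y": 0, "z": 1, "yaw": 0}
    - {"x": 0, "y": 0, "z": 1, "yaw": 0}
  gripper: 1

```text
clock: 12.7
eef_pos: [0.5696, 0.0917, -0.0456]
tool_rot: [0.521, 0.854, 0.0, -0.0]
ft_force: [0.2, -0.5, -0.6]
grip_width: 0.0855
grasp_force: 0.0
```

move_arm:
  motion:
    - {"x": 0, "y": 0, "z": 0, "yaw": 0}
    - {"x": 0, "y": 0, "z": 0, "yaw": 0}
    - {"x": 0, "y": 0, "z": 0, "yaw": 0}
    - {"x": 0, "y": 0, "z": 0, "yaw": 0}
    - {"x": 0, "y": 0, "z": 0, "yaw": 0}
    - {"x": 0, "y": 0, "z": 0, "yaw": 0}
    - {"x": 0, "y": 0, "z": 0, "yaw": 0}
  gripper: -1

```text
clock: 13.58
eef_pos: [0.5739, 0.0922, -0.0394]
tool_rot: [0.521, 0.854, 0.003, 0.004]
ft_force: [-4.3, -1.9, 26.8]
grip_width: 0.0139
grasp_force: 64.8
```

Run:
```python
from h import *
o=bot.get_obs();go(.4112,-.3096,o['eef_pos'][2]+.004,180.45);print(o['grip_width'],o['grasp_force'],o['ft_force'])
```

```text
go [-28.3  -32.82  -0.61] yaw -63.3 clock 13.575 eef [ 0.5739  0.0922 -0.0394] phi 117.2
0.013872969584929166 64.78559573302391 [-4.28860252 -1.90804716 26.77553833]
```

The tips touched the bench at TCP z ≈ -0.040, so the offset is about 40 mm. I'll regrip 7 mm higher.

move_arm:
  motion:
    - {"x": 0, "y": 0, "z": 0, "yaw": 0}
    - {"x": 0, "y": 0, "z": 0, "yaw": 0}
    - {"x": 0, "y": 0, "z": -0.8, "yaw": 0}
    - {"x": 0, "y": 0, "z": -0.8, "yaw": 0}
    - {"x": 0, "y": 0, "z": -0.8, "yaw": 0}
    - {"x": 0, "y": 0, "z": -0.8, "yaw": 0}
  gripper: 0.2

```text
clock: 14.32
eef_pos: [0.569, 0.0916, -0.038]
tool_rot: [0.521, 0.854, -0.0, -0.001]
ft_force: [-0.1, 0.5, -0.1]
grip_width: 0.0512
grasp_force: 0.0
```

move_arm:
  motion:
    - {"x": 0, "y": 0, "z": 0, "yaw": 0}
    - {"x": 0, "y": 0, "z": 0, "yaw": 0}
    - {"x": 0, "y": 0, "z": 0, "yaw": 0}
    - {"x": 0, "y": 0, "z": 0, "yaw": 0}
    - {"x": 0, "y": 0, "z": 0, "yaw": 0}
    - {"x": 0, "y": 0, "z": 0, "yaw": 0}
  gripper: -1

```text
clock: 15.08
eef_pos: [0.5698, 0.0917, -0.0374]
tool_rot: [0.521, 0.854, 0.0, 0.0]
ft_force: [-0.0, 0.3, 1.4]
grip_width: 0.0136
grasp_force: 58.7
```

Run:
```python
from h import *
o=bot.get_obs();go(.4112,-.3096,o['eef_pos'][2]+.004,180.45);print(o['grip_width'],o['grasp_force'],o['ft_force'])
```

```text
go [-28.45 -32.45  -0.42] yaw -63.2 clock 15.075 eef [ 0.5698  0.0917 -0.0374] phi 117.2
0.013584194736146093 58.6597341299057 [-0.0163976   0.26626729  1.362544  ]
```

move_arm:
  motion:
    - {"x": 0, "y": 0, "z": -2, "yaw": 0}
    - {"x": 0, "y": 0, "z": -6, "yaw": 0}
    - {"x": 0, "y": 0, "z": -10, "yaw": 0}
    - {"x": -2.85, "y": -3.25, "z": -10, "yaw": -6.3}
    - {"x": -5.7, "y": -6.5, "z": -10, "yaw": -12.6}
    - {"x": -8.5, "y": -9.75, "z": -10, "yaw": -19}
    - {"x": -11.4, "y": -13, "z": -10, "yaw": -25.3}
    - {"x": -14.2, "y": -16.2, "z": -10, "yaw": -31.6}
    - {"x": -17.1, "y": -19.5, "z": -10, "yaw": -38}
    - {"x": -19.9, "y": -22.7, "z": -10, "yaw": -44.2}
    - {"x": -22.8, "y": -26, "z": -10, "yaw": -50.6}
    - {"x": -25.6, "y": -29.2, "z": -10, "yaw": -56.9}
    - {"x": -28.45, "y": -32.45, "z": -10, "yaw": -63.2}
    - {"x": -28.45, "y": -32.45, "z": -10, "yaw": -63.2}
    - {"x": -28.45, "y": -32.45, "z": -10, "yaw": -63.2}
    - {"x": -28.45, "y": -32.45, "z": -10, "yaw": -63.2}
    - {"x": -28.45, "y": -32.45, "z": -10, "yaw": -63.2}
    - {"x": -28.45, "y": -32.45, "z": -10, "yaw": -63.2}

```text
clock: 17.32
eef_pos: [0.4114, -0.3091, 0.0625]
tool_rot: [-0.004, 1.0, 0.0, 0.0]
ft_force: [-0.7, 0.3, 0.0]
grip_width: 0.0136
grasp_force: 58.7
```

Run:
```python
from h import *
im=bot.camera('wrist');cv2.imwrite('pics/w6.png',im);m=bot.camera_model('wrist')
for n,z in dict(tray3=.012,long_bone=.08).items():
  for r in bot.cut_out('wrist',n)[:2]: print(n,r['score'],r['centre'],*rect(m,r['mask'],z)[:2])
go(.4112,-.3096,-.0344,180.45);o=bot.get_obs();print(o['grip_width'],o['grasp_force'],o['ft_force'])
```

```text
tray3 0.7 [175.3, 318.7] [ 0.40679809 -0.31106643] ((462.4487609863281, -310.57525634765625), (216.6530303955078, 73.47734832763672), 0.4404861330986023)
long_bone 0.62 [244.2, 318.5] [ 0.41948249 -0.3104094 ] ((430.3492431640625, -311.4357604980469), (38.48747253417969, 107.42129516601562), 88.59759521484375)
go [ 0.   -0.02  9.68] yaw -0.0 clock 17.475 eef [ 0.4112 -0.3094  0.0624] phi -179.6
0.01339079469097701 58.74173820018768 [-0.08094603 -0.66766022 -0.6065883 ]
```

View pics/w6.png

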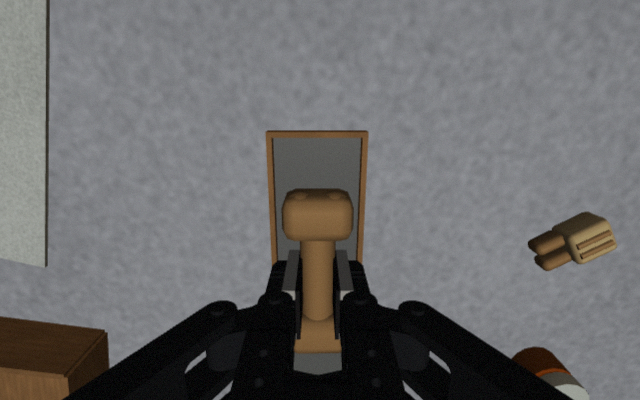

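The bone is held straight in line with the long compartment (near wall at row 132, walls at columns 270 and 365). I'll set it down.

move_arm:
  motion:
    - {"x": 0, "y": 0, "z": 3, "yaw": 0}
    - {"x": 0, "y": 0, "z": 6, "yaw": 0}
    - {"x": 0, "y": 0, "z": 8, "yaw": 0}
    - {"x": 0, "y": 0, "z": 9, "yaw": 0}
    - {"x": 0, "y": 0, "z": 9.4, "yaw": 0}
    - {"x": 0, "y": 0, "z": 9.65, "yaw": 0}
    - {"x": 0, "y": 0, "z": 9.65, "yaw": 0}
    - {"x": 0, "y": 0, "z": 9.65, "yaw": 0}
    - {"x": 0, "y": 0, "z": 9.65, "yaw": 0}

```text
clock: 18.6
eef_pos: [0.4113, -0.3099, -0.0337]
tool_rot: [-0.004, 1.0, -0.0, 0.0]
ft_force: [-0.6, 0.1, -1.4]
grip_width: 0.0137
grasp_force: 58.7
```

move_arm:
  motion:
    - {"x": 0, "y": 0, "z": 0, "yaw": 0}
    - {"x": 0, "y": 0, "z": 0, "yaw": 0}
    - {"x": 0, "y": 0, "z": 0, "yaw": 0}
    - {"x": 0, "y": 0, "z": 0, "yaw": 0}
    - {"x": 0, "y": 0, "z": -3, "yaw": 0}
    - {"x": 0, "y": 0, "z": -8, "yaw": 0}
    - {"x": 0, "y": 0, "z": -14, "yaw": 0}
    - {"x": 0, "y": 0, "z": -14, "yaw": 0}
  gripper: -0.2

```text
clock: 19.6
eef_pos: [0.4147, -0.3124, 0.1114]
tool_rot: [-0.003, 1.0, -0.003, 0.005]
ft_force: [-0.6, -0.9, -1.4]
grip_width: 0.0343
grasp_force: 0.0
```

Run:
```python
from h import *
bot.camera('wrist');m=bot.camera_model('wrist')
for n,z in dict(tray3=.012,long_bone=.017,molar=.02,tall_vial=.065).items():
  for r in bot.cut_out('wrist',n)[:2]: print(n,r['score'],r['centre'],*rect(m,r['mask'],z)[:2])
o=bot.get_obs();print(o['joint_pos'])
go(.434,.0915,.10,180);
go(.434,.0915,.10,90)
```

```text
tray3 0.88 [244.5, 321.4] [ 0.46957095 -0.30926683] ((479.3902893066406, -309.08782958984375), (256.59564208984375, 73.81016540527344), 0.46558260917663574)
long_bone 0.72 [179.8, 322.8] [ 0.40383289 -0.30932704] ((405.7024841308594, -309.3644104003906), (79.44917297363281, 29.376850128173828), 0.48692184686660767)
molar 0.61 [214.6, 540.9] [ 0.43139554 -0.1167361 ] ((433.0033264160156, -117.64606475830078), (38.71290969848633, 56.06962203979492), 30.470613479614258)
tall_vial 0.38 [244.2, 318.8] [ 0.44360959 -0.30987837] ((450.45770263671875, -309.3521728515625), (205.09628295898438, 57.86367416381836), 0.5018939971923828)
[-6.45846067e-01  3.24461373e-01 -1.15184490e-01  1.13483958e+00
  2.65180039e-04 -6.52878201e-01]
go [-2.69 40.01  0.51] yaw 0.4 clock 19.85 eef [ 0.4099 -0.3088  0.1042] phi -179.6
go [-2.69 40.01  0.51] yaw 90.4 clock 19.85 eef [ 0.4099 -0.3088  0.1042] phi -179.6
```

move_arm:
  motion:
    - {"x": -0.5, "y": 3.4, "z": 0, "yaw": 9.8}
    - {"x": -0.9, "y": 6.8, "z": 0, "yaw": 19.6}
    - {"x": -1.3, "y": 10.2, "z": 1, "yaw": 29.4}
    - {"x": -1.7, "y": 13.6, "z": 3, "yaw": 39.2}
    - {"x": -2.2, "y": 17, "z": 4, "yaw": 49}
    - {"x": -2.6, "y": 20.4, "z": 5, "yaw": 58.9}
    - {"x": -2.6, "y": 20.4, "z": 5, "yaw": 58.9}
    - {"x": -2.6, "y": 20.4, "z": 5, "yaw": 58.9}
    - {"x": -2.6, "y": 20.4, "z": 5, "yaw": 58.9}
    - {"x": -2.6, "y": 20.4, "z": 5, "yaw": 58.9}
    - {"x": -2.6, "y": 20.4, "z": 5, "yaw": 58.9}
  gripper: 1

```text
clock: 21.22
eef_pos: [0.4357, -0.1061, 0.0561]
tool_rot: [0.489, 0.872, 0.0, 0.0]
ft_force: [0.3, 0.8, 0.2]
grip_width: 0.0856
grasp_force: 0.0
```

Run:
```python
from h import *
im=bot.camera('wrist');cv2.imwrite('pics/w7.png',im);m=bot.camera_model('wrist')
for r in bot.cut_out('wrist','molar')[:2]: print(r['score'],r['centre'],*rect(m,r['mask'],.018)[:2])
go(.436,-.1045,-.031,121.5)
```

```text
0.81 [212.9, 316.3] [ 0.43626441 -0.10847801] ((438.0160217285156, -111.2377700805664), (27.739442825317383, 53.84669876098633), 30.523395538330078)
go [0.1  0.09 8.71] yaw -0.0 clock 21.325 eef [ 0.4357 -0.1058  0.0561] phi 121.5
```

View pics/w7.png

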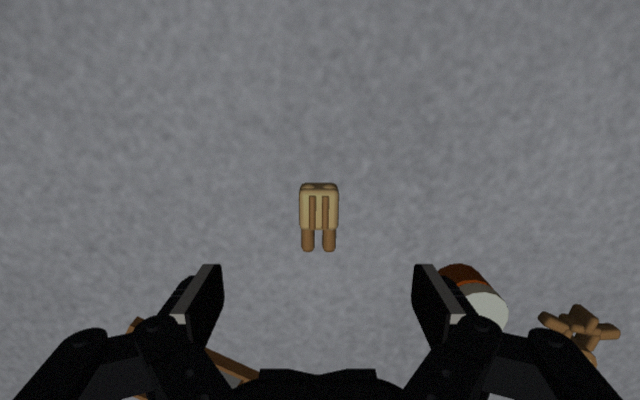

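The molar stands straight between the fingers with its crown at columns 300–338, rows 183–228. I'll go down and grip.

move_arm:
  motion:
    - {"x": 0.3, "y": 0, "z": 4, "yaw": 0}
    - {"x": 0.3, "y": 0, "z": 7, "yaw": 0}
    - {"x": 0.3, "y": 0, "z": 8.3, "yaw": 0}
    - {"x": 0.3, "y": 0, "z": 8.7, "yaw": 0}
    - {"x": 0.3, "y": 0, "z": 8.7, "yaw": 0}
    - {"x": 0.3, "y": 0, "z": 8.7, "yaw": 0}

```text
clock: 22.08
eef_pos: [0.4352, -0.1032, -0.0301]
tool_rot: [0.489, 0.872, 0.0, 0.001]
ft_force: [0.6, 0.6, -0.0]
grip_width: 0.0851
grasp_force: 0.0
```

move_arm:
  motion:
    - {"x": 0, "y": 0, "z": 0, "yaw": 0}
    - {"x": 0, "y": 0, "z": 0, "yaw": 0}
    - {"x": 0, "y": 0, "z": 0, "yaw": 0}
    - {"x": 0, "y": 0, "z": 0, "yaw": 0}
    - {"x": 0, "y": 0, "z": 0, "yaw": 0}
    - {"x": 0, "y": 0, "z": 0, "yaw": 0}
    - {"x": 0, "y": 0, "z": 0, "yaw": 0}
  gripper: -1

```text
clock: 22.95
eef_pos: [0.4345, -0.103, -0.0306]
tool_rot: [0.489, 0.872, 0.0, 0.0]
ft_force: [-0.5, 0.5, 5.4]
grip_width: 0.0263
grasp_force: 59.7
```

Run:
```python
from h import *
o=bot.get_obs();print(o['grip_width'],o['grasp_force'],o['ft_force'])
go(.4825+.079,-.3085,o['eef_pos'][2]+.003,180.45)
```

```text
0.02631130394453643 59.74779009819031 [-0.45497764  0.52399415  5.3696023 ]
go [-24.15   0.09  -0.29] yaw -59.0 clock 22.95 eef [ 0.4345 -0.103  -0.0306] phi 121.5
```

move_arm:
  motion:
    - {"x": 0, "y": 0, "z": -2, "yaw": 0}
    - {"x": 0, "y": 0, "z": -6, "yaw": 0}
    - {"x": -2.4, "y": 0, "z": -8, "yaw": -6}
    - {"x": -4.8, "y": 0, "z": -8, "yaw": -12}
    - {"x": -7.2, "y": 0, "z": -8, "yaw": -18}
    - {"x": -9.6, "y": 0, "z": -8, "yaw": -24}
    - {"x": -12, "y": 0, "z": -8, "yaw": -30}
    - {"x": -14.5, "y": 0, "z": -8, "yaw": -36}
    - {"x": -16.9, "y": 0, "z": -8, "yaw": -42}
    - {"x": -19.3, "y": 0, "z": -8, "yaw": -48}
    - {"x": -21.7, "y": 0, "z": -8, "yaw": -54}
    - {"x": -24.15, "y": 0, "z": -8, "yaw": -59}
    - {"x": -24.15, "y": 0, "z": -8, "yaw": -59}
    - {"x": -24.15, "y": 0, "z": -8, "yaw": -59}
    - {"x": -24.15, "y": 0, "z": -8, "yaw": -59}
    - {"x": -24.15, "y": 0, "z": -8, "yaw": -59}
    - {"x": -24.15, "y": 0, "z": -8, "yaw": -59}

```text
clock: 25.08
eef_pos: [0.5602, -0.3085, 0.0492]
tool_rot: [-0.004, 1.0, 0.0, 0.0]
ft_force: [-0.9, -0.6, -0.0]
grip_width: 0.0264
grasp_force: 59.2
```

Run:
```python
from h import *
o=bot.get_obs();print(o['grip_width'],o['grasp_force'],o['ft_force'])
go(.4825+.079,-.3085,-.0276,180.45)
```

```text
0.02639217973551156 59.17359709739685 [-0.94447843 -0.63810869 -0.02204455]
go [-0.12 -0.    7.68] yaw 0.1 clock 25.075 eef [ 0.5602 -0.3085  0.0492] phi -179.5
```

move_arm:
  motion:
    - {"x": -0.1, "y": 0, "z": 3, "yaw": 0}
    - {"x": -0.1, "y": 0, "z": 5.5, "yaw": 0}
    - {"x": -0.1, "y": 0, "z": 6.8, "yaw": 0}
    - {"x": -0.1, "y": 0, "z": 7.4, "yaw": 0}
    - {"x": -0.1, "y": 0, "z": 7.65, "yaw": 0}
    - {"x": -0.1, "y": 0, "z": 7.65, "yaw": 0}
    - {"x": -0.1, "y": 0, "z": 7.65, "yaw": 0}
    - {"x": -0.1, "y": 0, "z": 7.65, "yaw": 0}

```text
clock: 26.08
eef_pos: [0.5616, -0.3091, -0.027]
tool_rot: [-0.004, 1.0, -0.0, 0.0]
ft_force: [-0.7, -0.3, -0.9]
grip_width: 0.0263
grasp_force: 59.2
```

move_arm:
  motion:
    - {"x": 0, "y": 0, "z": 0, "yaw": 0}
    - {"x": 0, "y": 0, "z": 0, "yaw": 0}
    - {"x": 0, "y": 0, "z": 0, "yaw": 0}
    - {"x": 0, "y": 0, "z": 0, "yaw": 0}
    - {"x": 0, "y": 0, "z": -3, "yaw": 0}
    - {"x": 0, "y": 0, "z": -8, "yaw": 0}
    - {"x": 0, "y": 0, "z": -14, "yaw": 0}
    - {"x": 0, "y": 0, "z": -14, "yaw": 0}
    - {"x": 0, "y": 0, "z": -14, "yaw": 0}
    - {"x": 0, "y": 0, "z": -14, "yaw": 0}
    - {"x": 0, "y": 0, "z": -14, "yaw": 0}
    - {"x": 0, "y": 0, "z": -14, "yaw": 0}
  gripper: 0

```text
clock: 27.58
eef_pos: [0.5608, -0.3086, 0.1113]
tool_rot: [-0.004, 1.0, 0.001, -0.001]
ft_force: [0.5, 0.4, -0.5]
grip_width: 0.0428
grasp_force: 0.0
```

Run:
```python
from h import *
im=bot.camera('wrist');m=bot.camera_model('wrist');cv2.imwrite('pics/w8.png',im)
for n,z in dict(tray3=.012,long_bone=.017,molar=.02).items():
  for r in bot.cut_out('wrist',n)[:2]: print(n,r['score'],r['centre'],*rect(m,r['mask'],z)[:2])
go(.434,.0915,.06,180)
```

```text
tray3 0.87 [114.4, 317.3] [ 0.50075903 -0.3103642 ] ((511.8213195800781, -310.3299865722656), (199.0218505859375, 72.47530364990234), 0.5633262395858765)
long_bone 0.64 [27.7, 314.9] [ 0.43257458 -0.31112874] ((430.79864501953125, -311.1461181640625), (34.56892395019531, 29.94183349609375), 0.5604425668716431)
molar 0.86 [197.0, 318.4] [ 0.56668776 -0.31026278] ((569.3844604492188, -310.2006530761719), (52.68551254272461, 28.298797607421875), 0.5508908629417419)
go [12.37 40.14  5.24] yaw 0.5 clock 27.775 eef [ 0.5612 -0.3088  0.1122] phi -179.5
```

View pics/w8.png

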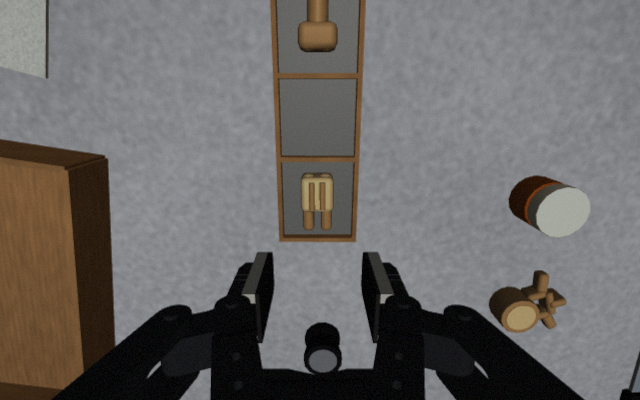

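move_arm:
  motion:
    - {"x": 1.5, "y": 5, "z": 0, "yaw": 0.5}
    - {"x": 3.1, "y": 10, "z": 0, "yaw": 0.5}
    - {"x": 4.6, "y": 15, "z": 0, "yaw": 0.5}
    - {"x": 6.2, "y": 20, "z": 1, "yaw": 0.5}
    - {"x": 7.7, "y": 25, "z": 2, "yaw": 0.5}
    - {"x": 9.3, "y": 30, "z": 3, "yaw": 0.5}
    - {"x": 10.8, "y": 35, "z": 4, "yaw": 0.5}
    - {"x": 12.4, "y": 40.1, "z": 5, "yaw": 0.5}
    - {"x": 12.4, "y": 40.1, "z": 5, "yaw": 0.5}
    - {"x": 12.4, "y": 40.1, "z": 5, "yaw": 0.5}
    - {"x": 12.4, "y": 40.1, "z": 5, "yaw": 0.5}
    - {"x": 12.4, "y": 40.1, "z": 5, "yaw": 0.5}
    - {"x": 12.4, "y": 40.1, "z": 5, "yaw": 0.5}
  gripper: 1

```text
clock: 29.4
eef_pos: [0.4341, 0.0903, 0.0626]
tool_rot: [0.001, 1.0, 0.0, 0.0]
ft_force: [-0.3, 0.3, 0.8]
grip_width: 0.0852
grasp_force: 0.0
```

Run:
```python
from h import *
im=bot.camera('wrist');m=bot.camera_model('wrist');cv2.imwrite('pics/w9.png',im)
for r in bot.cut_out('wrist','tall_vial')[:2]:
  M=r['mask'];print(r['score'],r['centre'])
  hsv=cv2.cvtColor(im,cv2.COLOR_BGR2HSV); cap=M&(hsv[...,1]<40)&(hsv[...,2]>110)
  print(cap.sum(),rect(m,cap,.065)[:2])
go(.433,.092,-.015,180)
```

```text
0.88 [215.2, 325.3]
1704 (array([0.42856016, 0.09462536]), ((428.94744873046875, 94.78421020507812), (28.61280632019043, 28.285322189331055), 89.9819564819336))
go [0.09 0.14 7.76] yaw -0.1 clock 29.5 eef [0.4339 0.0906 0.0626] phi 179.9
```

View pics/w9.png

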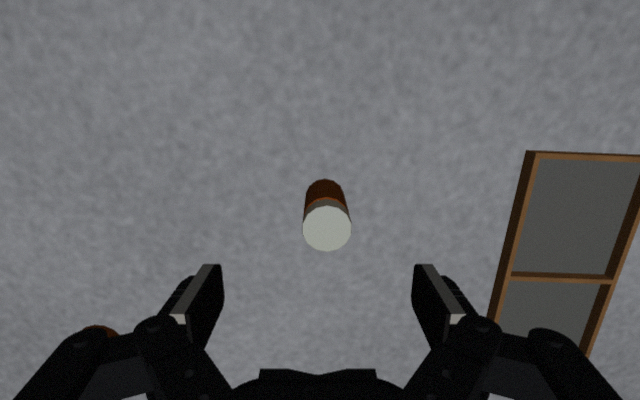

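The cap, at pixel (327,228), gives the vial centre as (0.429, 0.0945). I'll shift slightly, go down and grip.

move_arm:
  motion:
    - {"x": 0.45, "y": 0.4, "z": 0, "yaw": 0}
    - {"x": 0.45, "y": 0.4, "z": 3, "yaw": 0}
    - {"x": 0.45, "y": 0.4, "z": 6, "yaw": 0}
    - {"x": 0.45, "y": 0.4, "z": 7.4, "yaw": 0}
    - {"x": 0.45, "y": 0.4, "z": 7.7, "yaw": 0}
    - {"x": 0.45, "y": 0.4, "z": 7.7, "yaw": 0}
    - {"x": 0.45, "y": 0.4, "z": 7.7, "yaw": 0}

```text
clock: 30.38
eef_pos: [0.4303, 0.0953, -0.0135]
tool_rot: [-0.0, 1.0, 0.0, 0.001]
ft_force: [0.3, -0.2, -0.2]
grip_width: 0.0852
grasp_force: 0.0
```

move_arm:
  motion:
    - {"x": 0, "y": 0, "z": 0, "yaw": 0}
    - {"x": 0, "y": 0, "z": 0, "yaw": 0}
    - {"x": 0, "y": 0, "z": 0, "yaw": 0}
    - {"x": 0, "y": 0, "z": 0, "yaw": 0}
    - {"x": 0, "y": 0, "z": 0, "yaw": 0}
    - {"x": 0, "y": 0, "z": 0, "yaw": 0}
    - {"x": 0, "y": 0, "z": 0, "yaw": 0}
  gripper: -1

```text
clock: 31.25
eef_pos: [0.4295, 0.0952, -0.0142]
tool_rot: [-0.0, 1.0, 0.0, 0.0]
ft_force: [-0.4, -0.4, 5.1]
grip_width: 0.0287
grasp_force: 58.9
```

Run:
```python
from h import *
o=bot.get_obs();print(o['grip_width'],o['grasp_force'],o['ft_force'])
go(.4825+.016,-.309,o['eef_pos'][2]+.003,180.45)
```

```text
0.028658332698265183 58.92507791519165 [-0.42823118 -0.40177114  5.1098996 ]
go [ -6.9  -40.42  -0.32] yaw -0.4 clock 31.25 eef [ 0.4295  0.0952 -0.0142] phi -180.0
```

move_arm:
  motion:
    - {"x": 0, "y": 0, "z": -2, "yaw": 0}
    - {"x": 0, "y": 0, "z": -6, "yaw": 0}
    - {"x": -0.3, "y": -2, "z": -8, "yaw": 0}
    - {"x": -1, "y": -6, "z": -8, "yaw": 0}
    - {"x": -1.7, "y": -10, "z": -8, "yaw": 0}
    - {"x": -2.4, "y": -14, "z": -8, "yaw": 0}
    - {"x": -3.1, "y": -18, "z": -8, "yaw": -0.4}
    - {"x": -3.8, "y": -22, "z": -8, "yaw": -0.4}
    - {"x": -4.5, "y": -26, "z": -8, "yaw": -0.4}
    - {"x": -5.2, "y": -30, "z": -8, "yaw": -0.4}
    - {"x": -5.8, "y": -34, "z": -8, "yaw": -0.4}
    - {"x": -6.4, "y": -38, "z": -8, "yaw": -0.4}
    - {"x": -6.9, "y": -40.4, "z": -8, "yaw": -0.4}
    - {"x": -6.9, "y": -40.4, "z": -8, "yaw": -0.4}
    - {"x": -6.9, "y": -40.4, "z": -8, "yaw": -0.4}
    - {"x": -6.9, "y": -40.4, "z": -8, "yaw": -0.4}
    - {"x": -6.9, "y": -40.4, "z": -8, "yaw": -0.4}

```text
clock: 33.38
eef_pos: [0.4983, -0.3081, 0.0655]
tool_rot: [-0.004, 1.0, 0.0, -0.0]
ft_force: [0.2, -0.1, -0.9]
grip_width: 0.0289
grasp_force: 59.3
```

Run:
```python
from h import *
o=bot.get_obs();print(o['grip_width'],o['grasp_force'],o['ft_force'])
go(.4825+.016,-.309,-.0112,180.45)
```

```text
0.02886859686245764 59.289229810237885 [ 0.19877909 -0.10725499 -0.89199199]
go [-0.02 -0.1   7.67] yaw 0.0 clock 33.375 eef [ 0.4983 -0.3081  0.0655] phi -179.5
```

move_arm:
  motion:
    - {"x": 0, "y": -0.1, "z": 3, "yaw": 0}
    - {"x": 0, "y": -0.1, "z": 5.5, "yaw": 0}
    - {"x": 0, "y": -0.1, "z": 6.8, "yaw": 0}
    - {"x": 0, "y": -0.1, "z": 7.3, "yaw": 0}
    - {"x": 0, "y": -0.1, "z": 7.6, "yaw": 0}
    - {"x": 0, "y": -0.1, "z": 7.6, "yaw": 0}
    - {"x": 0, "y": -0.1, "z": 7.6, "yaw": 0}
    - {"x": 0, "y": -0.1, "z": 7.6, "yaw": 0}

```text
clock: 34.38
eef_pos: [0.4986, -0.3102, -0.0101]
tool_rot: [-0.003, 1.0, -0.0, 0.0]
ft_force: [-0.4, -0.5, -0.5]
grip_width: 0.0287
grasp_force: 59.3
```

move_arm:
  motion:
    - {"x": 0, "y": 0, "z": 0, "yaw": 0}
    - {"x": 0, "y": 0, "z": 0, "yaw": 0}
    - {"x": 0, "y": 0, "z": 0, "yaw": 0}
    - {"x": 0, "y": 0, "z": 0, "yaw": 0}
    - {"x": 0, "y": 0, "z": 0, "yaw": 0}
    - {"x": 0, "y": 0, "z": -3, "yaw": 0}
    - {"x": 0, "y": 0, "z": -7, "yaw": 0}
    - {"x": 0, "y": 0, "z": -12, "yaw": 0}
    - {"x": 0, "y": 0, "z": -12, "yaw": 0}
    - {"x": 0, "y": 0, "z": -12, "yaw": 0}
    - {"x": 0, "y": 0, "z": -12, "yaw": 0}
    - {"x": 0, "y": 0, "z": -12, "yaw": 0}
  gripper: 0.3

```text
clock: 35.88
eef_pos: [0.4974, -0.3094, 0.1079]
tool_rot: [-0.004, 1.0, 0.001, -0.001]
ft_force: [0.6, 0.2, 1.6]
grip_width: 0.0559
grasp_force: 0.0
```

Run:
```python
from h import *
im=bot.camera('wrist');m=bot.camera_model('wrist');cv2.imwrite('pics/w10.png',im)
hsv=cv2.cvtColor(im,cv2.COLOR_BGR2HSV)
for n,h in dict(tall_vial=.068,short_jar=.042).items():
 for r in bot.cut_out('wrist',n)[:2]:
  cap=r['mask']&(hsv[...,1]<40)&(hsv[...,2]>110)
  print(n,r['score'],r['centre'],cap.sum(),rect(m,cap,h)[:2] if cap.any() else'')
for r in bot.cut_out('wrist','vertebra')[:2]: print('v',r['score'],r['centre'],*rect(m,r['mask'],.02)[:2])
go(.5706,-.1085,.05,180)
```

```text
tall_vial 0.63 [206.2, 313.1] 1207 (array([ 0.49820467, -0.31161447]), ((498.2984619140625, -311.7078857421875), (28.49639320373535, 29.02333641052246), 47.956024169921875))
short_jar 0.92 [269.7, 533.7] 1761 (array([ 0.56911626, -0.10924498]), ((561.6918334960938, -122.45588684082031), (74.05299377441406, 44.056060791015625), 58.24674606323242))
go [-7.4  20.08  5.9 ] yaw 0.4 clock 36.075 eef [ 0.498  -0.3098  0.1089] phi -179.6
```

move_arm:
  motion:
    - {"x": -1.8, "y": 5, "z": 0, "yaw": 0.4}
    - {"x": -3.7, "y": 10, "z": 0, "yaw": 0.4}
    - {"x": -5.5, "y": 15, "z": 2, "yaw": 0.4}
    - {"x": -7.4, "y": 20.1, "z": 4, "yaw": 0.4}
    - {"x": -7.4, "y": 20.1, "z": 5, "yaw": 0.4}
    - {"x": -7.4, "y": 20.1, "z": 5, "yaw": 0.4}
    - {"x": -7.4, "y": 20.1, "z": 5, "yaw": 0.4}
    - {"x": -7.4, "y": 20.1, "z": 5, "yaw": 0.4}
    - {"x": -7.4, "y": 20.1, "z": 5, "yaw": 0.4}
  gripper: 1

```text
clock: 37.2
eef_pos: [0.5711, -0.1095, 0.0601]
tool_rot: [0.001, 1.0, 0.0, 0.001]
ft_force: [0.1, 0.6, 0.1]
grip_width: 0.0853
grasp_force: 0.0
```

Run:
```python
from h import *
im=bot.camera('wrist');m=bot.camera_model('wrist');cv2.imwrite('pics/w11.png',im)
hsv=cv2.cvtColor(im,cv2.COLOR_BGR2HSV)
for n,h in dict(short_jar=.042).items():
 for r in bot.cut_out('wrist',n)[:2]:
  cap=r['mask']&(hsv[...,1]<40)&(hsv[...,2]>110)
  print(n,r['score'],r['centre'],cap.sum(),rect(m,cap,h)[:2] if cap.any() else'')
for r in bot.cut_out('wrist','vertebra')[:2]: print('v',r['score'],r['centre'],*rect(m,r['mask'],.02)[:2])
go(.5706,-.1085,-.028,180)
```

```text
short_jar 0.83 [212.8, 320.2] 3102 (array([ 0.56908015, -0.10871511]), ((567.8753662109375, -108.60310363769531), (42.78513717651367, 46.30784606933594), 89.98993682861328))
v 0.67 [332.9, 331.2] [ 0.67380242 -0.09927891] ((670.1143188476562, -99.80152893066406), (69.0799331665039, 66.14360046386719), 9.713184356689453)
go [0.04 0.04 8.78] yaw -0.0 clock 37.35 eef [ 0.5709 -0.1089  0.0598] phi 180.0
```

View pics/w11.png

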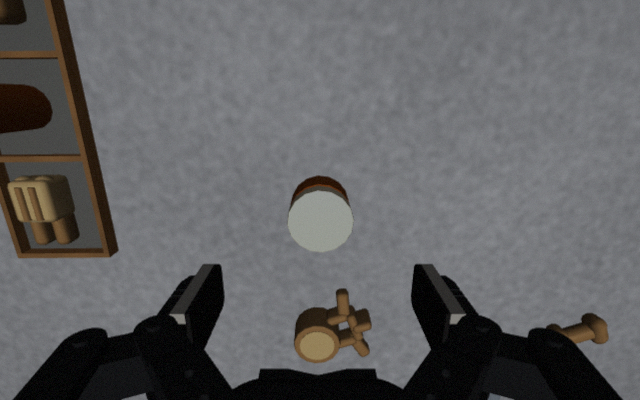

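The jar cap is centred at (320,221), about 2 mm nearer the robot than aimed. I'll correct that and grip.

move_arm:
  motion:
    - {"x": 0.2, "y": 0, "z": 3, "yaw": 0}
    - {"x": 0.2, "y": 0, "z": 6, "yaw": 0}
    - {"x": 0.2, "y": 0, "z": 8, "yaw": 0}
    - {"x": 0.2, "y": 0, "z": 8.8, "yaw": 0}
    - {"x": 0.2, "y": 0, "z": 8.8, "yaw": 0}
    - {"x": 0.2, "y": 0, "z": 8.8, "yaw": 0}

```text
clock: 38.1
eef_pos: [0.5699, -0.1086, -0.0275]
tool_rot: [-0.0, 1.0, -0.0, 0.001]
ft_force: [0.5, 0.6, 0.7]
grip_width: 0.0853
grasp_force: 0.0
```

move_arm:
  motion:
    - {"x": 0, "y": 0, "z": 0, "yaw": 0}
    - {"x": 0, "y": 0, "z": 0, "yaw": 0}
    - {"x": 0, "y": 0, "z": 0, "yaw": 0}
    - {"x": 0, "y": 0, "z": 0, "yaw": 0}
    - {"x": 0, "y": 0, "z": 0, "yaw": 0}
    - {"x": 0, "y": 0, "z": 0, "yaw": 0}
  gripper: -1

```text
clock: 38.85
eef_pos: [0.5697, -0.1086, -0.0277]
tool_rot: [-0.0, 1.0, 0.0, 0.001]
ft_force: [-0.4, -0.7, 5.3]
grip_width: 0.0426
grasp_force: 61.0
```

Run:
```python
from h import *
o=bot.get_obs();print(o['grip_width'],o['grasp_force'],o['ft_force'])
go(.5345,.282,o['eef_pos'][2]+.003,177.65)
```

```text
0.04260582360916135 61.04865878820419 [-0.35048293 -0.722075    5.31072699]
go [ 3.51 39.06 -0.31] yaw 2.4 clock 38.85 eef [ 0.5697 -0.1086 -0.0277] phi -180.0
```

move_arm:
  motion:
    - {"x": 0, "y": 0, "z": -2, "yaw": 0}
    - {"x": 0, "y": 0, "z": -5, "yaw": 0}
    - {"x": 0.3, "y": 3, "z": -8, "yaw": 0}
    - {"x": 0.6, "y": 7, "z": -8, "yaw": 0.5}
    - {"x": 1, "y": 11, "z": -8, "yaw": 1}
    - {"x": 1.4, "y": 15, "z": -8, "yaw": 1.5}
    - {"x": 1.8, "y": 19, "z": -8, "yaw": 2.4}
    - {"x": 2.2, "y": 23, "z": -8, "yaw": 2.4}
    - {"x": 2.5, "y": 27, "z": -8, "yaw": 2.4}
    - {"x": 2.8, "y": 31, "z": -8, "yaw": 2.4}
    - {"x": 3.2, "y": 35, "z": -8, "yaw": 2.4}
    - {"x": 3.5, "y": 38, "z": -8, "yaw": 2.4}
    - {"x": 3.5, "y": 39.05, "z": -8, "yaw": 2.4}
    - {"x": 3.5, "y": 39.05, "z": -8, "yaw": 2.4}
    - {"x": 3.5, "y": 39.05, "z": -8, "yaw": 2.4}
    - {"x": 3.5, "y": 39.05, "z": -8, "yaw": 2.4}
    - {"x": 3.5, "y": 39.05, "z": -8, "yaw": 2.4}

```text
clock: 40.98
eef_pos: [0.5341, 0.2812, 0.0517]
tool_rot: [0.022, 1.0, 0.0, 0.0]
ft_force: [-0.2, 1.0, -1.5]
grip_width: 0.0427
grasp_force: 61.0
```

Run:
```python
from h import *
o=bot.get_obs();print(o['grip_width'],o['grasp_force'])
bot.camera('wrist');m=bot.camera_model('wrist')
for r in bot.cut_out('wrist','tray2')[:2]: print(r['score'],r['centre'],*rect(m,r['mask'],.012)[:2])
go(.5345,.282,-.0247,177.65)
```

```text
0.04266709759590471 61.00698262453079
0.87 [108.9, 325.4] [0.46852217 0.2878896 ] ((486.9109802246094, 286.54443359375), (92.78425598144531, 173.6346893310547), 87.69751739501953)
go [-0.05  0.04  7.64] yaw -0.1 clock 41.075 eef [0.534  0.2816 0.0517] phi 177.6
```

move_arm:
  motion:
    - {"x": -0.15, "y": 0.1, "z": 3, "yaw": 0}
    - {"x": -0.15, "y": 0.1, "z": 5.5, "yaw": 0}
    - {"x": -0.15, "y": 0.1, "z": 6.8, "yaw": 0}
    - {"x": -0.15, "y": 0.1, "z": 7.3, "yaw": 0}
    - {"x": -0.15, "y": 0.1, "z": 7.6, "yaw": 0}
    - {"x": -0.15, "y": 0.1, "z": 7.6, "yaw": 0}
    - {"x": -0.15, "y": 0.1, "z": 7.6, "yaw": 0}
    - {"x": -0.15, "y": 0.1, "z": 7.6, "yaw": 0}

```text
clock: 42.08
eef_pos: [0.5358, 0.2833, -0.0238]
tool_rot: [0.021, 1.0, 0.0, 0.0]
ft_force: [0.3, 0.2, -0.8]
grip_width: 0.0425
grasp_force: 61.0
```

move_arm:
  motion:
    - {"x": 0, "y": 0, "z": 0, "yaw": 0}
    - {"x": 0, "y": 0, "z": 0, "yaw": 0}
    - {"x": 0, "y": 0, "z": 0, "yaw": 0}
    - {"x": 0, "y": 0, "z": 0, "yaw": 0}
    - {"x": 0, "y": 0, "z": 0, "yaw": 0}
    - {"x": 0, "y": 0, "z": -3, "yaw": 0}
    - {"x": 0, "y": 0, "z": -7, "yaw": 0}
    - {"x": 0, "y": 0, "z": -12, "yaw": 0}
    - {"x": 0, "y": 0, "z": -12, "yaw": 0}
    - {"x": 0, "y": 0, "z": -12, "yaw": 0}
    - {"x": 0, "y": 0, "z": -12, "yaw": 0}
    - {"x": 0, "y": 0, "z": -12, "yaw": 0}
  gripper: 0.6

```text
clock: 43.58
eef_pos: [0.5345, 0.2825, 0.094]
tool_rot: [0.021, 1.0, -0.001, -0.001]
ft_force: [-0.4, -0.1, 0.1]
grip_width: 0.0684
grasp_force: 0.0
```

Run:
```python
from h import *
im=bot.camera('wrist');m=bot.camera_model('wrist')
hsv=cv2.cvtColor(im,cv2.COLOR_BGR2HSV)
for r in bot.cut_out('wrist','short_jar')[:1]:
  cap=r['mask']&(hsv[...,1]<40)&(hsv[...,2]>110)
  print(r['score'],r['centre'],cap.sum(),rect(m,cap,.045)[:2] if cap.any() else'')
for r in bot.cut_out('wrist','tray2')[:2]: print(r['score'],r['centre'],*rect(m,r['mask'],.012)[:2])
im=bot.camera('top');m=bot.camera_model('top')
for r in bot.cut_out('top','vertebra')[:2]:
  hsv=cv2.cvtColor(im,cv2.COLOR_BGR2HSV);g=im.mean(2);M=r['mask'];print('v',r['score'],r['centre'],np.percentile(g[M],[10,50,70,90]))
  d=M&(g>np.percentile(g[M],60));print(rect(m,d,.026)[:2]);print(rect(m,M,.015)[:2])
cv2.imwrite('pics/v.png',cv2.resize(im[145:200,325:405],None,fx=8,fy=8))
go(.67,-.1,.12,180)
```

```text
0.57 [203.8, 317.2] 2426 (array([0.53598566, 0.28192174]), ((536.3934936523438, 281.8791198730469), (42.876434326171875, 42.17626190185547), 87.68077087402344))
0.9 [100.5, 326.8] [0.46620673 0.28815336] ((484.6630859375, 287.0308532714844), (93.65711212158203, 181.1727752685547), 87.75149536132812)
v 0.78 [172.8, 366.5] [ 75.          99.66666667 113.33333333 131.        ]
(array([ 0.6829474 , -0.11053156]), ((678.720703125, -101.8353500366211), (38.663818359375, 59.419254302978516), 25.158329010009766))
(array([ 0.67947554, -0.09953717]), ((684.9313354492188, -95.703369140625), (62.09849548339844, 64.77379608154297), 41.851097106933594))
go [-15.06 -37.69  -2.49] yaw -2.4 clock 43.825 eef [0.5352 0.2829 0.0952] phi 177.6
```

View pics/v.png

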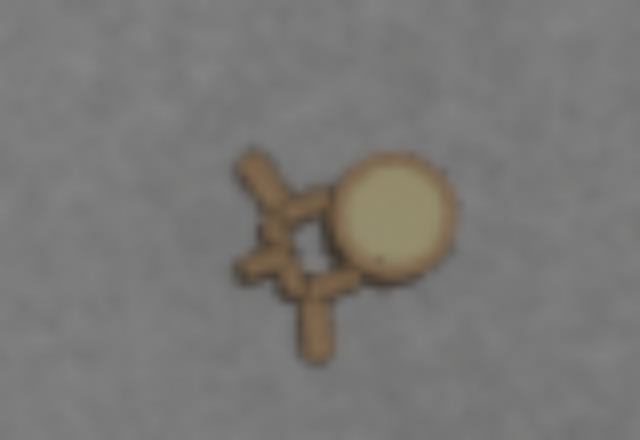

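The vertebra's drum is at top pixel (373.7,171.4), giving world (0.684, -0.112), with its spine pointing to about 109.5°. The jar is well placed. I'll go above the vertebra.

move_arm:
  motion:
    - {"x": -1.6, "y": -3.9, "z": 0, "yaw": 6.8}
    - {"x": -3.3, "y": -7.8, "z": 0, "yaw": 13.6}
    - {"x": -5, "y": -11.7, "z": 0, "yaw": 20.4}
    - {"x": -6.6, "y": -15.6, "z": 0, "yaw": 27.2}
    - {"x": -8.3, "y": -19.5, "z": 0, "yaw": 34}
    - {"x": -9.9, "y": -23.3, "z": 0, "yaw": 40.8}
    - {"x": -11.6, "y": -27.2, "z": 1, "yaw": 47.6}
    - {"x": -13.2, "y": -31.1, "z": 2, "yaw": 54.4}
    - {"x": -14.9, "y": -35, "z": 3, "yaw": 61.2}
    - {"x": -16.5, "y": -38.9, "z": 4, "yaw": 68.1}
    - {"x": -16.5, "y": -38.9, "z": 4, "yaw": 68.1}
    - {"x": -16.5, "y": -38.9, "z": 4, "yaw": 68.1}
    - {"x": -16.5, "y": -38.9, "z": 4, "yaw": 68.1}
    - {"x": -16.5, "y": -38.9, "z": 4, "yaw": 68.1}
    - {"x": -16.5, "y": -38.9, "z": 4, "yaw": 68.1}
  gripper: 1

```text
clock: 45.7
eef_pos: [0.6841, -0.1117, 0.056]
tool_rot: [0.577, 0.817, 0.0, 0.0]
ft_force: [-0.1, -0.5, -0.3]
grip_width: 0.0855
grasp_force: 0.0
```

Run:
```python
from h import *
im=bot.camera('wrist');m=bot.camera_model('wrist');cv2.imwrite('pics/w12.png',im)
for r in bot.cut_out('wrist','vertebra')[:1]: print(r['score'],r['centre'])
g=cv2.GaussianBlur(im,(5,5),0);h=cv2.cvtColor(g,cv2.COLOR_BGR2HSV)
M=r['mask'];d=M&(h[...,2]>np.percentile(h[...,2][M],65))
n,l,s,c=cv2.connectedComponentsWithStats(d.astype(np.uint8));i=1+s[1:,4].argmax();print(s[i],c[i],w(m,[c[i][1],c[i][0]],.026))
go(.6845,-.1122,-.033,109.5)
```

```text
Traceback (most recent call last):
NameError: name 'r' is not defined. Did you mean: 'R'?
```

View pics/w12.png

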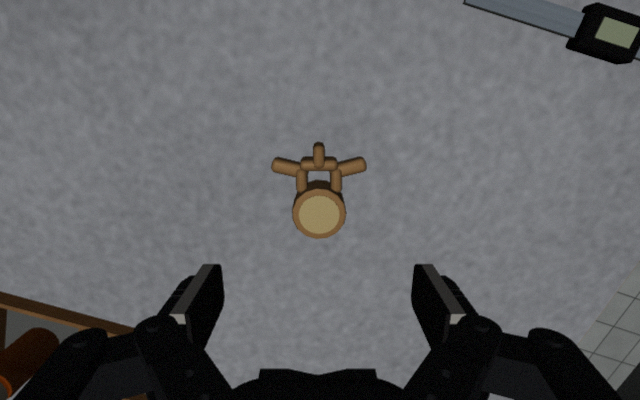

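The vertebra is upright in the view, with its drum top centred at (319,213) and its spine straight up, so the yaw is right.

Run:
```python
from h import *
m=bot.camera_model('wrist');p=w(m,[213.5,319],.026)[0];print(p)
go(p[0],p[1],-.033,109.5)
```

```text
[ 0.68376854 -0.11152337  0.026     ]
go [ 0.06 -0.01  8.88] yaw 0.0 clock 45.8 eef [ 0.684  -0.1121  0.0558] phi 109.5
```

move_arm:
  motion:
    - {"x": 0, "y": 0, "z": 3, "yaw": 0}
    - {"x": 0, "y": 0, "z": 6, "yaw": 0}
    - {"x": 0, "y": 0, "z": 8, "yaw": 0}
    - {"x": 0, "y": 0, "z": 8.9, "yaw": 0}
    - {"x": 0, "y": 0, "z": 8.9, "yaw": 0}
    - {"x": 0, "y": 0, "z": 8.9, "yaw": 0}

```text
clock: 46.55
eef_pos: [0.685, -0.1127, -0.0322]
tool_rot: [0.577, 0.817, 0.001, 0.001]
ft_force: [-0.3, 0.3, 0.7]
grip_width: 0.0855
grasp_force: 0.0
```

move_arm:
  motion:
    - {"x": 0, "y": 0, "z": 0, "yaw": 0}
    - {"x": 0, "y": 0, "z": 0, "yaw": 0}
    - {"x": 0, "y": 0, "z": 0, "yaw": 0}
    - {"x": 0, "y": 0, "z": 0, "yaw": 0}
    - {"x": 0, "y": 0, "z": 0, "yaw": 0}
    - {"x": 0, "y": 0, "z": 0, "yaw": 0}
  gripper: -1

```text
clock: 47.3
eef_pos: [0.6847, -0.1127, -0.0326]
tool_rot: [0.577, 0.817, 0.0, 0.001]
ft_force: [0.7, -0.1, 4.5]
grip_width: 0.0358
grasp_force: 60.4
```

Run:
```python
from h import *
o=bot.get_obs();print(o['grip_width'],o['grasp_force'],o['ft_force'])
go(.461,.286,o['eef_pos'][2]+.003,177.65)
```

```text
0.035800690779823244 60.36990165710449 [ 0.69646956 -0.084896    4.48124314]
go [45.05 -7.78 -0.34] yaw -68.1 clock 47.3 eef [ 0.6847 -0.1127 -0.0326] phi 109.5
```

move_arm:
  motion:
    - {"x": 0, "y": 0, "z": -2, "yaw": 0}
    - {"x": 0, "y": 0, "z": -6, "yaw": 0}
    - {"x": 2, "y": -0.3, "z": -10, "yaw": 0}
    - {"x": 5.6, "y": -1, "z": -11, "yaw": -6}
    - {"x": 9.2, "y": -1.6, "z": -11, "yaw": -12}
    - {"x": 12.8, "y": -2.2, "z": -11, "yaw": -18}
    - {"x": 16.4, "y": -2.8, "z": -11, "yaw": -24}
    - {"x": 20, "y": -3.4, "z": -11, "yaw": -30}
    - {"x": 23.6, "y": -4.1, "z": -11, "yaw": -36}
    - {"x": 27.2, "y": -4.7, "z": -11, "yaw": -42}
    - {"x": 30.8, "y": -5.3, "z": -11, "yaw": -48}
    - {"x": 34.4, "y": -5.9, "z": -11, "yaw": -54}
    - {"x": 38, "y": -6.6, "z": -11, "yaw": -60}
    - {"x": 41.6, "y": -7.2, "z": -11, "yaw": -65}
    - {"x": 45.05, "y": -7.8, "z": -11, "yaw": -68.1}
    - {"x": 45.05, "y": -7.8, "z": -11, "yaw": -68.1}
    - {"x": 45.05, "y": -7.8, "z": -11, "yaw": -68.1}
    - {"x": 45.05, "y": -7.8, "z": -11, "yaw": -68.1}
    - {"x": 45.05, "y": -7.8, "z": -11, "yaw": -68.1}

```text
clock: 49.68
eef_pos: [0.4605, 0.2852, 0.0765]
tool_rot: [0.022, 1.0, 0.0, -0.0]
ft_force: [0.1, -0.1, -0.4]
grip_width: 0.0357
grasp_force: 60.1
```

Run:
```python
from h import *
o=bot.get_obs();print(o['grip_width'],o['grasp_force'])
im=bot.camera('wrist');m=bot.camera_model('wrist');cv2.imwrite('pics/w13.png',im)
for r in bot.cut_out('wrist','tray2')[:2]: print(r['score'],r['centre'],*rect(m,r['mask'],.012)[:2])
go(.461,.286,-.0296,177.65)
```

```text
0.035683765232186304 60.14816164970398
0.88 [158.5, 323.6] [0.43699095 0.28959749] ((483.9621276855469, 287.3516845703125), (92.99296569824219, 179.8067626953125), 87.63903045654297)
go [-0.06  0.06 10.62] yaw -0.1 clock 49.775 eef [0.4604 0.2854 0.0766] phi 177.5
```

View pics/w13.png

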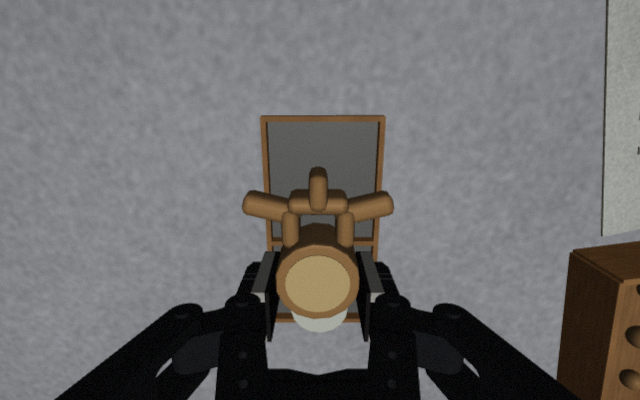

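The vertebra is held straight, about 2.5 mm left of the tray's midline (column 318 against 324). I'll shift +y and set it down.

move_arm:
  motion:
    - {"x": 0, "y": 0.25, "z": 3, "yaw": 0}
    - {"x": 0, "y": 0.25, "z": 6, "yaw": 0}
    - {"x": 0, "y": 0.25, "z": 8.5, "yaw": 0}
    - {"x": 0, "y": 0.25, "z": 9.8, "yaw": 0}
    - {"x": 0, "y": 0.25, "z": 10.3, "yaw": 0}
    - {"x": 0, "y": 0.25, "z": 10.55, "yaw": 0}
    - {"x": 0, "y": 0.25, "z": 10.55, "yaw": 0}
    - {"x": 0, "y": 0.25, "z": 10.55, "yaw": 0}
    - {"x": 0, "y": 0.25, "z": 10.55, "yaw": 0}

```text
clock: 50.9
eef_pos: [0.4605, 0.2888, -0.0284]
tool_rot: [0.021, 1.0, 0.0, 0.0]
ft_force: [-0.3, 0.5, -0.4]
grip_width: 0.036
grasp_force: 60.1
```

move_arm:
  motion:
    - {"x": 0, "y": 0, "z": 0, "yaw": 0}
    - {"x": 0, "y": 0, "z": 0, "yaw": 0}
    - {"x": 0, "y": 0, "z": 0, "yaw": 0}
    - {"x": 0, "y": 0, "z": 0, "yaw": 0}
    - {"x": 0, "y": 0, "z": 0, "yaw": 0}
    - {"x": 0, "y": 0, "z": -3, "yaw": 0}
    - {"x": 0, "y": 0, "z": -8, "yaw": 0}
    - {"x": 0, "y": 0, "z": -14, "yaw": 0}
    - {"x": 0, "y": -5, "z": -16, "yaw": 0}
    - {"x": 0, "y": -10, "z": -16, "yaw": 0}
    - {"x": 0, "y": -15, "z": -16, "yaw": 0}
    - {"x": 0, "y": -20, "z": -16, "yaw": 0}
    - {"x": 0, "y": -25, "z": -16, "yaw": 0}
    - {"x": 0, "y": -25, "z": -16, "yaw": 0}
    - {"x": 0, "y": -25, "z": -16, "yaw": 0}
    - {"x": 0, "y": -25, "z": -16, "yaw": 0}
    - {"x": 0, "y": -25, "z": -16, "yaw": 0}
  gripper: 0.2

```text
clock: 53.02
eef_pos: [0.4497, 0.0398, 0.1309]
tool_rot: [0.02, 1.0, 0.0, -0.0]
ft_force: [-1.4, -0.4, 0.0]
grip_width: 0.0513
grasp_force: 0.0
```

Run:
```python
from h import *
im=bot.camera('top');m=bot.camera_model('top');o=bot.get_obs();print(o['clock'],o['grip_width'])
for n,z in dict(long_bone=.017,molar=.02,vertebra=.02,tall_vial=.06,short_jar=.04,short_bone=.01,loupe=.03,callipers=.01).items():
  for r in bot.cut_out('top',n)[:2]: print(n,r['score'],r['centre'],*rect(m,r['mask'],z)[:2])
cv2.imwrite('pics/t14.png',cv2.resize(im[80:340,120:560],(800,473),interpolation=cv2.INTER_CUBIC))
```

```text
53.075 0.05125516769399696
long_bone 0.64 [296.6, 462.8] [ 0.40924515 -0.31108581] ((409.3952941894531, -310.7655334472656), (78.66217041015625, 33.98421859741211), 0.7894603610038757)
molar 0.72 [221.9, 458.2] [ 0.56960217 -0.30914766] ((572.2352294921875, -309.30023193359375), (50.692569732666016, 32.360198974609375), 0.6997098326683044)
vertebra 0.81 [270.5, 197.5] [0.44604645 0.28586133] ((444.0361328125, 291.29296875), (62.9749755859375, 62.032073974609375), 16.09864616394043)
tall_vial 0.61 [254.5, 465.2] [ 0.4997726  -0.30530363] ((499.3216552734375, -304.6098327636719), (53.89695358276367, 30.777559280395508), 81.24128723144531)
short_jar 0.7 [233.8, 204.3] [0.53777248 0.27656109] ((537.6861572265625, 277.0648498535156), (40.525936126708984, 54.5078239440918), 0.7113834619522095)
short_bone 0.52 [172.8, 277.0] [0.6870445  0.11174865] ((687.5964965820312, 111.52638244628906), (22.64402961730957, 45.100921630859375), 23.480670928955078)
short_bone 0.34 [230.4, 203.6] [0.53835845 0.28709808] ((538.3955078125, 286.93768310546875), (44.33024597167969, 56.48774719238281), 0.7115241289138794)
loupe 0.85 [153.6, 455.6] [ 0.72869966 -0.30013766] ((729.0442504882812, -300.38580322265625), (33.47315216064453, 48.59260559082031), 30.330589294433594)
callipers 0.81 [114.7, 302.2] [0.81597108 0.06131746] ((803.8624267578125, 60.04292297363281), (147.8240966796875, 48.105125427246094), 20.081504821777344)
```

View pics/t14.png

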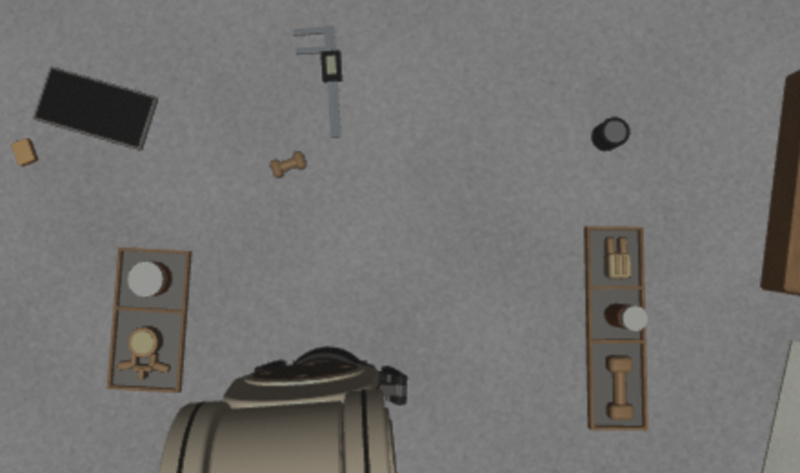

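All five pieces stand in their compartments (for example the vertebra at (143,352) and the jar at (146,279) in this crop), and the bystanders have not moved. I'll hand in the job.

```bash
python3 -c "
from workcell import bot
print(bot.job_done())"
```

```text
the job is handed in; nothing more can be done
None
```

Both kits are made up and the job was handed in after about 53 s of the 131 s allowed. The last top view and close looks put all five pieces near the middle of their compartments, with the short bone, callipers and loupe where they were. The hand-in returned no verdict.

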